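Fit the matching die to the clay extruder

ROBOT

A 6-joint arm with a two-finger parallel gripper is mounted at the origin on a cart in front of the work surface, level with it; the furniture and walls round the work are solid. World frame = base frame: x ahead of the robot, y to its left, z up, the work surface at z = 0. Lengths are in m, angles in degrees, forces in N, time in s.
With the tool pointing down it reaches from about 0.3 to 0.75 m from the base axis. Payload 8.5 kg.
Tool frame: the origin (TCP) lies on the front face of the gripper's body, between the roots of the fingers; the fingertips stand 64 mm ahead of it and the grasp point (between the pads) lies 45 mm ahead of it (robot.hold_point_z is the distance from the TCP to the grasp point, in m); z points along the fingers, y is the direction in which the jaws open and shut (so a half turn about z gives the same grasp; the last joint's range is limited). The gripper opens to 88 mm and grips with 3 to 60 N. Pads are 18 mm wide; open, the fingers measure 123 mm over their backs; the gripper's body (75 mm by 187 mm) begins 45 mm behind the grasp point.
Start: joints at [54.185, 21.807, 74.336, -0, 83.858, -12.336], TCP at [0.219, 0.504, 0.303] pointing down, gripper open.
Joint ranges: [-178.18, 178.18], [-50.72, 133.34], [12.68, 142.11], [-81.47, 261.47], [9.98, 163.14], [-165.26, 165.26]. Speed limits (degrees/s): [136.94, 136.94, 180, 180, 180, 180].

INTERFACE

Orientations are given as [roll, pitch, yaw] about the fixed x, y, z axes, in that order (R = Rz(yaw) Ry(pitch) Rx(roll)).
In Python, from plant import robot gives the robot as it stands.
- The arm moves only by the tool carry_out, never from a script. Its argument "rows" is a list of rows, each a list of 5 numbers: the shift along the tool's x, y, z in cm, then the turn about the tool's z in degrees, then the opening, from 0 (shut) to 1 (fully open). A call has 1 to 20 rows; each row is the pose to reach, as a shift and turn from the pose commanded when the call began, along the tool's axes at that moment; what a row does not reach only later rows make up. A row lasts 1/8 s, in which the tool goes at most 62.5 mm and 10.7 degrees, less where a joint would pass 70% of its speed; a pose out of reach is approached as far as the arm can. A call with a gripper value outside its range is refused whole. The fingers move at their own pace and stop on an object; the grip force is fixed at half the most. Time passes only in rows, so rows that repeat a pose let the fingers close. It gives the time, the measured TCP pose, the force and the opening at its end, in the units of the state.
- robot.sense(): the state, without advancing time (a new reading comes with each control period).
- robot.grab_frame(name): name is "scene" or "top" or "wrist"; returns a dict with "color" (480x640x3 uint8, blue, green, red), "camera_matrix" (3x3 intrinsics, pixels), "k1" (the pictures are not rectified: a ray, as slopes to the right and down, at radius r is drawn at 1 + k1 r^2 times it, then the intrinsics apply), "eye" and "attitude" of the camera in the world; the wrist camera has in their place "mount" (4x4, takes a point from camera to tool coordinates, whose origin is the TCP and whose axes are the flange's). Camera axes: x right, y down, z forward; pixel columns grow to the right and rows downward; lengths in m; the calibration is good to about 2 mm. A picture is of the moment at which its call begins: read the wrist's pose just before it. There is no depth.
- robot.finish_job(): hands the job in, once; it reports no verdict.
The state is a dict: "clock": time; "qpos": joint angles; "dq": joint speeds; "tau": joint torques, N m; "position": TCP position; "orientation": TCP orientation; "ft_force": force on the tool from outside, world axes, zero at the start; "ft_torque": the same for the moment, N m; "finger_gap": finger opening in m.
Only numpy, scipy, OpenCV 4.12 (cv2) and the standard library are available. Lean on these libraries where they do the work, as an engineer would, in place of code of your own. Each camera call takes 0.05 s, during which the arm holds its last target.

TASK

Swing the keeper on the inclined clay extruder clear of its mouth, and of the three dies on the table find the one whose bolt holes match the studs of the mouth plate. Fit that die over the studs, nozzle outward and flush on the plate, then swing the keeper all the way back over its rim and let go. Do not knock over or push about the cup, the jar and the pot that stand among the dies.

Things in the scene. Friction and masses are not known exactly. Their poses are not given: they have to be found in the camera images.
- stud_plate: dark steel mouth plate, 124 mm across, of the extruder, fixed, tilted 0.61 rad from level, facing up and towards the robot. Origin: centre of its face, 150 mm above the table; z: outward normal; x: up the slope; y: level, to the left seen by the robot. Three fixed studs, 8 mm thick, round-nosed, stand 14 mm out, on a circle of 40 mm radius, at 30, 150 and 270 degrees from x towards y
- extruder: grey clay extruder on a wooden stand, fixed. Origin under the mouth plate's centre, on the table; its -x is the way the mouth faces. Its base is 150 mm wide in y and reaches from x = -70 to +150 mm
- keeper (a joint): steel keeper bar on the plate, swinging parallel to its face; stays where left (light friction, about 1.5 N at the pin). 0 rad (stop): closed, inner end over the rim of a fitted die; grows counter-clockwise seen from in front, to a stop at 1.7. Beyond 1.1 the flange is free to pass, below 0.8 it is blocked. Bar 14 x 82 mm, centred on the pivot, 11 to 17 mm above the face
- keeper_pivot (a point): point on the keeper's pivot axis, 41 mm out from the plate's face, at the plate's x = 0, y = 75 mm; the axis is parallel to the plate's z
- keeper_pin (a point): round pin, 12 mm thick, on the keeper's outer end, 35 mm from the pivot, by which it is swung; it stands along the plate's z from 17 to 57 mm above the face. Point on its axis, 41 mm above the face. At 0 rad it is at the plate's x = 0, y = 110 mm; on opening it moves down the slope (towards -x)
- die_a_center (a point): aluminium extruder die lying flange down: round flange 108 mm across, 8 mm thick; round nozzle tube 40 mm across (grip it as solid) on its middle, with a collar 47 mm across to 14 mm height; 52 mm tall, 0.15 to 0.31 kg. Three holes at 40 mm radius, at 0, 90 and 180 degrees, of 11 mm width. Point on the axis, 26 mm above the underside; z along the nozzle, up; angles from x towards y
- die_b_center (a point): aluminium extruder die lying flange down: round flange 108 mm across, 8 mm thick; round nozzle tube 40 mm across (grip it as solid) on its middle, with a collar 47 mm across to 14 mm height; 52 mm tall, 0.15 to 0.31 kg. Three holes at 40 mm radius, at 30, 150 and 270 degrees, of 11 mm width. Point on the axis, 26 mm above the underside; z along the nozzle, up; angles from x towards y
- die_c_center (a point): aluminium extruder die lying flange down: round flange 108 mm across, 8 mm thick; round nozzle tube 40 mm across (grip it as solid) on its middle, with a collar 47 mm across to 14 mm height; 52 mm tall, 0.15 to 0.31 kg. Three holes at 29.5 mm radius, at 30, 150 and 270 degrees, of 11 mm width. Point on the axis, 26 mm above the underside; z along the nozzle, up; angles from x towards y
- water_cup: bystander: plastic cup 71 mm across and 73 mm tall, origin under its middle
- slip_jar: bystander: lidded jar 58 mm across and 75 mm tall, origin under its middle
- pinch_pot_1: bystander: clay pot 59 mm across and 58 mm tall, origin under its middle
Not all that is in view belongs to the job. What is shaped like the part that bears die_b_center but orange is not meant.

How it is judged:
By the outcome, as a careful person would: the job done as asked, in the order asked, and still so for the second after the job is handed in, with the robot touching nothing.
It also fails if it takes over 64 s, if anything falls off the work surface, if the arm or the gripper's body presses on something with over 40 N, if the wrist force passes 120 N, or if a joint passes its speed limit or range.

## Working session

There is one attempt and no reset: what is moved stays moved. The work goes in short steps, Python scripts to look and compute and a tool call to move; the robot and the scene stay as the last step left them, time stands still between calls to the robot, and variables do not carry over. Pictures are saved under pics/ and viewed, and the job is handed in when it is done.

Besides the shell and the picture viewer there is one more tool, called after "Emit:" by a JSON object that holds its "method" and its "body", one argument or row to a line. carry_out: Moves the arm, as the interface text tells. Its arguments: {"type":"object","properties":{"rows":{"type":"array"}},"required":["rows"]}

```bash
ls; mkdir -p pics; python3 - <<'E'
from plant import robot
import cv2
print(robot.sense())
for n in ("scene","top","wrist"):
    f=robot.grab_frame(n); cv2.imwrite(f"pics/{n}0.png",f["color"])
    print(n,{k:v for k,v in f.items() if k!="color"})
E
```

```text
pics
{'clock': 0.0, 'qpos': array([ 5.41825448e+01,  2.18390947e+01,  7.43852364e+01,  1.70981150e-04,
        8.38574870e+01, -1.23344827e+01]), 'dq': array([ 0.03663245, -0.00221435, -0.09513431, -0.15010233, -0.02152254,
        0.05889172]), 'tau': array([-1.69526862e-03, -4.37919974e+01, -2.24559546e+01,  7.12684589e-02,
        3.52323451e-02, -1.33331100e-04]), 'position': array([0.21903443, 0.50428917, 0.30215263]), 'orientation': array([-1.79920107e+02, -1.76438933e-02,  1.56516997e+02]), 'ft_force': array([-1.06555435, -0.40549515,  0.00845922]), 'ft_torque': array([ 0.01585244, -0.08167771, -0.01778081]), 'finger_gap': 0.0880157610877955}
scene {'camera_matrix': array([[575.05364941,   0.        , 319.09637237],
       [  0.        , 575.05364941, 249.98681856],
       [  0.        ,   0.        ,   1.        ]]), 'k1': -0.06115006816958941, 'eye': array([-0.276978  , -0.4376631 ,  1.19426159]), 'attitude': array([-138.92483362,    0.93721514,  -63.95414757])}
top {'camera_matrix': array([[489.50526164,   0.        , 315.64388624],
       [  0.        , 489.50526164, 247.6215604 ],
       [  0.        ,   0.        ,   1.        ]]), 'k1': 0.029501248749596212, 'eye': array([ 0.40606431, -0.01969447,  1.23256194]), 'attitude': array([-173.34422052,    1.78401765,  -89.0401143 ])}
wrist {'camera_matrix': array([[424.19231954,   0.        , 323.10823373],
       [  0.        , 424.19231954, 238.35321379],
       [  0.        ,   0.        ,   1.        ]]), 'k1': -0.0058726142485694185, 'mount': array([[-6.31056680e-04, -9.60257111e-01, -2.79116254e-01,
         7.28573797e-02],
       [ 9.99999767e-01, -6.78654201e-04,  7.38974857e-05,
        -7.38331841e-04],
       [-2.60384005e-04, -2.79116143e-01,  9.60257315e-01,
        -8.22109302e-02],
       [ 0.00000000e+00,  0.00000000e+00,  0.00000000e+00,
         1.00000000e+00]])}
```

View pics/scene0.png

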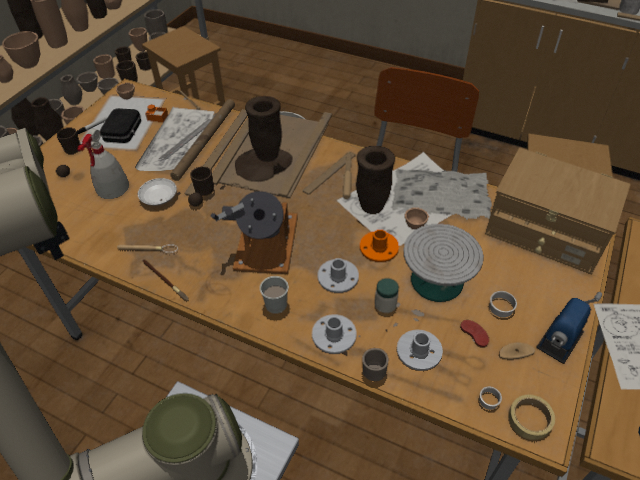

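View pics/top0.png

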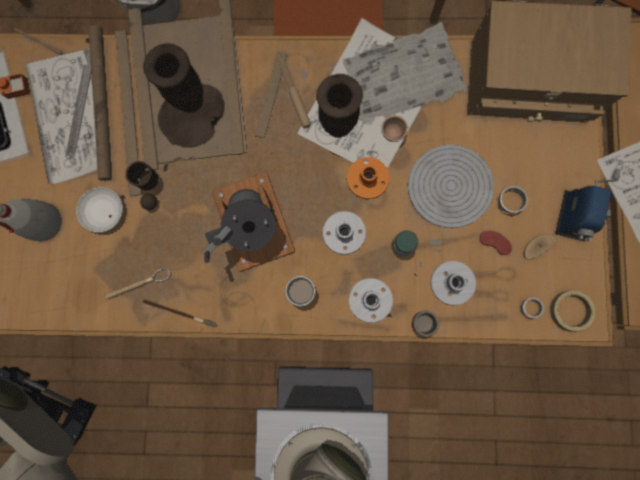

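View pics/wrist0.png

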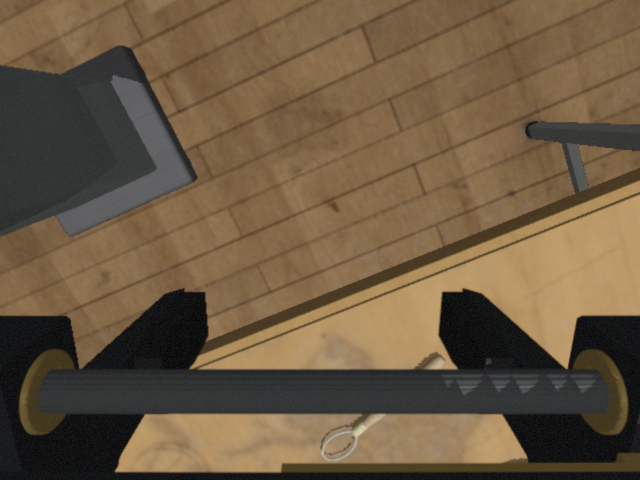

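The scene shows the plate at about (262,213) with the keeper to its left, and the dies at (338,274), (334,332) and (420,349). The top view has the dies at (344,232), (371,300) and (454,283), with the plate near (250,227). I'll zoom in next.

```bash
cat > h.py <<'E'
import numpy as np,cv2
from scipy.spatial.transform import Rotation as Ro
from plant import robot
def eul(a): return Ro.from_euler('xyz',a,degrees=True).as_matrix()
def campose(f,s=None):
    if 'eye' in f: return eul(f['attitude']),np.array(f['eye'])
    R=eul(s['orientation']);M=f['mount']; return R@M[:3,:3],R@M[:3,3]+s['position']
def ray(f,uv,pose):
    d=np.array([f['k1'],0,0,0.])
    n=cv2.undistortPoints(np.array(uv,float).reshape(-1,1,2),f['camera_matrix'],d).reshape(-1,2)
    D=np.c_[n,np.ones(len(n))]@pose[0].T
    return pose[1],D/np.linalg.norm(D,axis=1)[:,None]
def onz(f,uv,pose,z):
    e,D=ray(f,uv,pose); return e+D*((z-e[2])/D[:,2])[:,None]
def onplane(f,uv,pose,p0,n):
    e,D=ray(f,uv,pose); return e+D*(((p0-e)@n)/(D@n))[:,None]
def proj(f,P,pose):
    P=np.atleast_2d(P); C=(P-pose[1])@pose[0]
    n=C[:,:2]/C[:,2:]; r2=(n**2).sum(1,keepdims=True); n=n*(1+f['k1']*r2)
    K=f['camera_matrix']; return n*[K[0,0],K[1,1]]+K[:2,2]
def tri(rays):
    A=np.zeros((3,3));b=np.zeros(3)
    for e,d in rays:
        d=d.ravel();M=np.eye(3)-np.outer(d,d);A+=M;b+=M@e
    return np.linalg.solve(A,b)
def crop(img,x0,y0,x1,y1,k,fn):
    cv2.imwrite(fn,cv2.resize(img[y0:y1,x0:x1],None,fx=k,fy=k,interpolation=cv2.INTER_CUBIC))
E
python3 - <<'E'
import cv2
from h import crop
t=cv2.imread('pics/top0.png');s=cv2.imread('pics/scene0.png')
crop(t,310,195,490,330,4,'pics/t_d.png'); crop(t,190,170,310,280,6,'pics/t_e.png')
crop(s,300,245,460,365,5,'pics/s_d.png'); crop(s,200,170,320,280,5,'pics/s_e.png')
E
```

```text
(no output)
```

View pics/t_d.png

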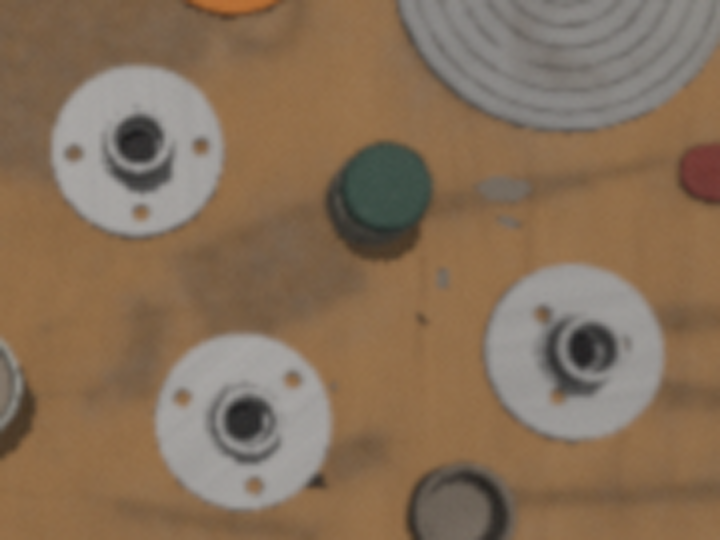

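View pics/t_e.png

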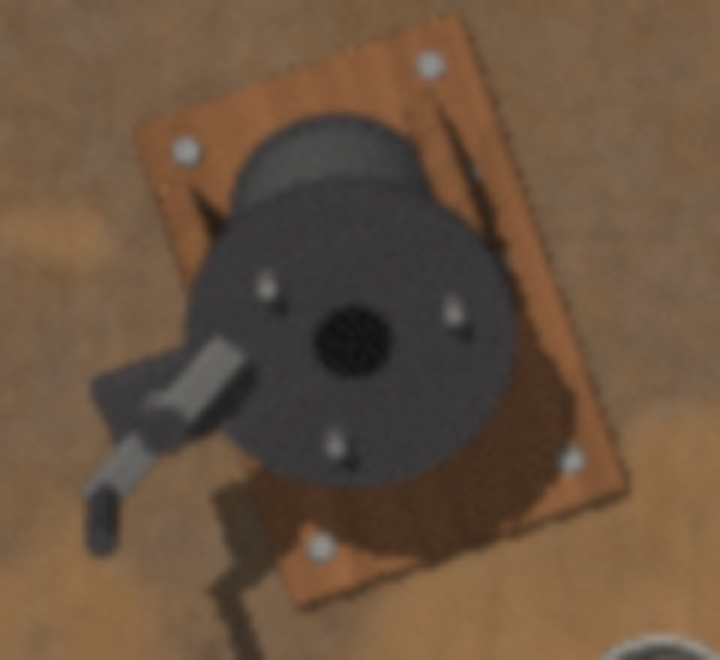

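View pics/s_d.png

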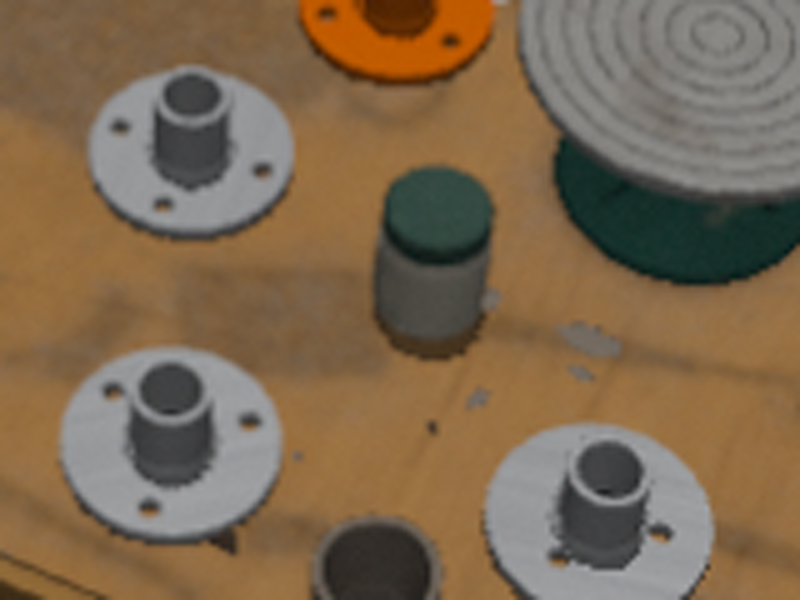

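View pics/s_e.png

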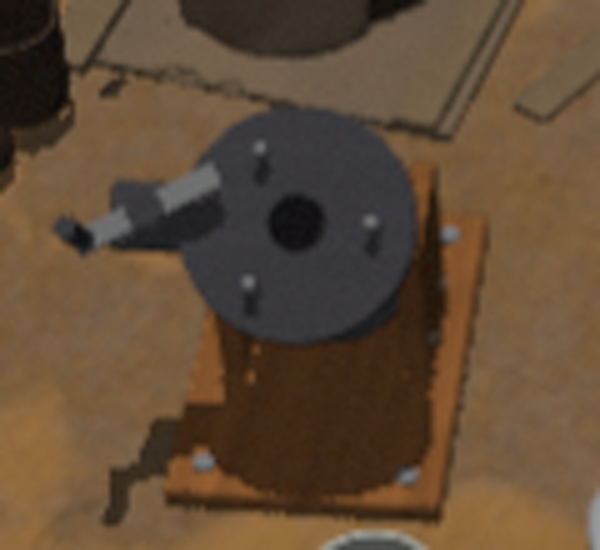

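Die B is the one at top pixel (371,300): three holes 120° apart at the full radius. The upper-left die is A (0/90/180°) and the right one is C (small radius). The keeper stands partly open. Measuring now.

```bash
cat > m1.py <<'E'
from h import *
ft=robot.grab_frame('top'); fs=robot.grab_frame('scene')
pt=campose(ft); ps=campose(fs)
T=lambda c,k,x,y:(np.array(c,float)+.5)/k-.5+[x,y]
# die B holes
ht=T([(183,398),(292,380),(254,485)],4,310,195)
hs=T([(113,390),(250,420),(150,507)],5,300,245)
for n,f,h,p in(('top',ft,ht,pt),('scene',fs,hs,ps)):
    P=onz(f,h,p,.008); c=P.mean(0)
    print(n,'holes',P.round(4).tolist(),'c',c.round(4),'r',np.linalg.norm(P-c,axis=1).round(4),'ang',np.degrees(np.arctan2(*(P-c)[:,1::-1].T)).round(1))
# flange contour by mask
img=ft['color']; hsv=cv2.cvtColor(img,cv2.COLOR_BGR2HSV)
for nm,f,p,cs in(('top',ft,pt,[(371,300),(344,232),(454,283)]),('scene',fs,ps,[(334,332),(338,274),(420,349)])):
    hsv=cv2.cvtColor(f['color'],cv2.COLOR_BGR2HSV)
    m=((hsv[...,1]<50)&(hsv[...,2]>105)).astype(np.uint8)
    cn,_=cv2.findContours(m,cv2.RETR_EXTERNAL,cv2.CHAIN_APPROX_NONE)
    for c in cs:
        for k in cn:
            if cv2.contourArea(k)>500 and cv2.pointPolygonTest(k,c,False)>=0:
                P=onz(f,k.reshape(-1,2),p,.008)[:,:2]
                A=np.c_[2*P,np.ones(len(P))];s=np.linalg.lstsq(A,(P**2).sum(1),rcond=None)[0]
                print(nm,c,'flange c',s[:2].round(4),'r',np.sqrt(s[2]+s[:2]@s[:2]).round(4))
st=T([(266,283),(454,308),(335,440)],6,190,170)
ss=T([(261,146),(371,221),(248,282)],5,200,170)
e1,D1=ray(ft,st,pt);e2,D2=ray(fs,ss,ps)
S=np.array([tri([(e1,a),(e2,b)]) for a,b in zip(D1,D2)])
print('studs',S.round(4)); 
n=np.cross(S[1]-S[0],S[2]-S[0]);n/=np.linalg.norm(n);n*=np.sign(n[2])
c=S.mean(0);print('c',c.round(4),'n',n.round(3),'tilt',np.arccos(n[2]),'azim',np.degrees(np.arctan2(n[1],n[0])),'r',np.linalg.norm(S-c,axis=1).round(4))
print('face c',(c-n*.013).round(4))
E
python3 m1.py
```

```text
top holes [[0.4333, -0.0799, 0.008], [0.4456, -0.1473, 0.008], [0.3807, -0.1239, 0.008]] c [ 0.4199 -0.117   0.008 ] r [0.0395 0.0397 0.0398] ang [  70.1  -49.6 -170. ]
scene holes [[0.4333, -0.0775, 0.008], [0.4462, -0.1457, 0.008], [0.3806, -0.1227, 0.008]] c [ 0.42   -0.1153  0.008 ] r [0.0401 0.0401 0.0401] ang [  70.7  -49.3 -169.4]
top (371, 300) flange c [ 0.4197 -0.1169] r 0.0531
top (344, 232) flange c [ 0.5888 -0.0495] r 0.0534
top (454, 283) flange c [ 0.466  -0.3201] r 0.0533
scene (334, 332) flange c [ 0.4193 -0.1154] r 0.0529
scene (338, 274) flange c [ 0.5886 -0.0477] r 0.0532
scene (420, 349) flange c [ 0.4658 -0.3187] r 0.0529
studs [[0.5939 0.1965 0.1788]
 [0.5888 0.1307 0.1573]
 [0.5412 0.1773 0.1369]]
c [0.5746 0.1682 0.1577] n [-0.557 -0.218  0.801] tilt 0.6412066757999916 azim -158.64323658280486 r [0.0402 0.0401 0.0404]
face c [0.5819 0.171  0.1473]
```

```bash
cat >> h.py <<'E'
def Rplate(psi,t=.61):
    c,s=np.cos(psi),np.sin(psi)
    Rz=np.array([[c,-s,0],[s,c,0],[0,0,1]])
    x=np.array([np.cos(t),0,np.sin(t)]);y=np.array([0,1.,0]);return Rz@np.c_[x,y,np.cross(x,y)]
STUD=np.array([[.04*np.cos(a),.04*np.sin(a),.0135] for a in np.radians([30,150,270])])
def toplate(P,pp): return (np.atleast_2d(P)-[pp[0],pp[1],.15])@Rplate(pp[2])
def fromplate(P,pp): return np.atleast_2d(P)@Rplate(pp[2]).T+[pp[0],pp[1],.15]
def pinat(th,h=.041): return np.array([-.035*np.sin(th),.075+.035*np.cos(th),h])
E
cat > m2.py <<'E'
from m1 import *
from scipy.optimize import least_squares
for nm,use in(('both',(0,1)),('top',(0,)),('scene',(1,))):
    V=[(ft,pt,st),(fs,ps,ss)]
    g=lambda q:np.concatenate([(proj(V[i][0],fromplate(STUD,q),V[i][1])-V[i][2]).ravel() for i in use])
    r=least_squares(g,[.58,.17,.37]);print(nm,r.x.round(4),np.degrees(r.x[2]).round(2),g(r.x).round(2))
    if nm=='both': pp=r.x
# keeper angle: pin tip top (57mm) pixel
for f,p,px in((ft,pt,T([(101,540)],6,190,170)),(fs,ps,T([(65,230)],5,200,170))):
    X=onplane(f,px,p,fromplate([0,0,.057],pp)[0],Rplate(pp[2])[:,2]);q=toplate(X,pp)[0]
    print('pin tip plate',q.round(4),'th',np.arctan2(-q[0],q[1]-.075))
for th in np.arange(0,1.8,.2): print(th.round(1),proj(ft,fromplate(pinat(th,.057),pp),pt).round(0),proj(fs,fromplate(pinat(th,.057),pp),ps).round(0))
E
python3 m2.py | grep -v -e flange -e holes
```

```text
studs [[0.5939 0.1965 0.1788]
 [0.5888 0.1307 0.1573]
 [0.5412 0.1773 0.1369]]
c [0.5746 0.1682 0.1577] n [-0.557 -0.218  0.801] tilt 0.6412066757999916 azim -158.64323658280486 r [0.0402 0.0401 0.0404]
face c [0.5819 0.171  0.1473]
both [ 0.5681  0.1635 -2.5254] -144.7 [ 26.89  14.4  -15.75  -7.51 -12.83  -5.66  15.18  14.48  -7.75  -5.06
  -6.25 -12.05]
top [ 0.5711  0.1613 -2.1974] -125.9 [ 28.16   8.81 -20.48  -7.27  -8.66  -2.  ]
scene [ 0.5649  0.1651 -2.7341] -156.65 [ 12.24  16.43  -6.    -3.45  -6.7  -13.77]
pin tip plate [ 0.06   -0.1039  0.057 ] th -2.8182043832579615
pin tip plate [ 0.2261 -0.0975  0.057 ] th -2.2226254563315098
0.0 [[281. 187.]] [[300. 190.]]
0.2 [[279. 185.]] [[299. 189.]]
0.4 [[277. 184.]] [[298. 189.]]
0.6 [[275. 184.]] [[297. 189.]]
0.8 [[272. 183.]] [[295. 189.]]
1.0 [[269. 184.]] [[292. 189.]]
1.2 [[266. 185.]] [[290. 189.]]
1.4 [[264. 186.]] [[287. 189.]]
1.6 [[261. 188.]] [[285. 190.]]
```

```bash
sed -i 's/(266,283),(454,308),(335,440)/(266,283),(335,440),(454,308)/;s/(261,146),(371,221),(248,282)/(261,146),(248,282),(371,221)/' m1.py; python3 m2.py | grep -v -e flange -e holes
```

```text
studs [[0.5939 0.1965 0.1788]
 [0.5412 0.1773 0.1369]
 [0.5888 0.1307 0.1573]]
c [0.5746 0.1682 0.1577] n [-0.557 -0.218  0.801] tilt 0.6412066757999916 azim -158.64323658280486 r [0.0402 0.0404 0.0401]
face c [0.5819 0.171  0.1473]
both [0.5808 0.1698 0.3569] 20.45 [-0.22  0.36 -0.34  0.68 -0.3   0.62  0.38 -0.35  0.7  -0.69  0.59 -0.61]
top [0.582  0.1692 0.3627] 20.78 [ 0.02 -0.12  0.03  0.15 -0.05 -0.03]
scene [0.5785 0.17   0.3472] 19.89 [-0.06  0.14  0.04 -0.19  0.02  0.06]
pin tip plate [-0.0196  0.1044  0.057 ] th 0.58801249935105
pin tip plate [-0.0221  0.1066  0.057 ] th 0.6094499694267919
0.0 [[200. 253.]] [[212. 207.]]
0.2 [[202. 256.]] [[212. 210.]]
0.4 [[204. 258.]] [[213. 212.]]
0.6 [[207. 260.]] [[214. 215.]]
0.8 [[210. 261.]] [[215. 217.]]
1.0 [[213. 262.]] [[217. 219.]]
1.2 [[216. 262.]] [[220. 220.]]
1.4 [[219. 262.]] [[222. 221.]]
1.6 [[222. 261.]] [[225. 222.]]
```

Keeper angle is about 0.6 rad, which is blocked, so it has to be opened. Next step: plan rows that straddle the pin and swing it.

```bash
cat >> h.py <<'E'
PP=np.array([.5808,.1698,.3569])
def alpha(s): return s['orientation'][2]
def rows(targets,s=None,p0=None,a0=None):
    """targets: (xyz, alpha deg)"""
    s=s or robot.sense(); p0=s['position'] if p0 is None else p0; a0=alpha(s) if a0 is None else a0
    a=np.radians(a0); ex=np.array([np.cos(a),np.sin(a),0]);ey=np.array([np.sin(a),-np.cos(a),0])
    for P,al in targets:
        d=np.array(P)-p0; t=(a0-al+180)%360-180
        print([round(100*d@ex,2),round(100*d@ey,2),round(-100*d[2],2),round(t,1)])
def keeptcp(th,pp=PP,dz=0,tipn=.035):
    c=fromplate(pinat(th,.046),pp)[0]; z=fromplate(pinat(th,tipn),pp)[0][2]+.064+dz
    az=np.degrees(np.arctan2(np.sin(th),np.cos(th)*np.cos(.61)))+180+np.degrees(pp[2])
    return np.array([c[0],c[1],z]),az-90
E
python3 - <<'E'
from h import *
P,a=keeptcp(.6);print(P,a)
rows([((P[0],P[1],.302),a),(P,a)])
rows([keeptcp(t) for t in np.arange(.6,1.8,.1)],p0=P,a0=a)
E
```

```text
[0.5046361  0.25227445 0.2313664 ] 150.29965234326286
[np.float64(-36.23), np.float64(-11.75), np.float64(0.07), np.float64(6.2)]
[np.float64(-36.23), np.float64(-11.75), np.float64(7.13), np.float64(6.2)]
[np.float64(0.0), np.float64(0.0), np.float64(-0.0), np.float64(0.0)]
[np.float64(-0.02), np.float64(-0.31), np.float64(0.16), np.float64(-5.9)]
[np.float64(-0.06), np.float64(-0.62), np.float64(0.31), np.float64(-11.6)]
[np.float64(-0.15), np.float64(-0.94), np.float64(0.44), np.float64(-17.1)]
[np.float64(-0.26), np.float64(-1.25), np.float64(0.56), np.float64(-22.4)]
[np.float64(-0.4), np.float64(-1.55), np.float64(0.65), np.float64(-27.5)]
[np.float64(-0.57), np.float64(-1.85), np.float64(0.74), np.float64(-32.5)]
[np.float64(-0.77), np.float64(-2.13), np.float64(0.8), np.float64(-37.3)]
[np.float64(-0.99), np.float64(-2.4), np.float64(0.84), np.float64(-42.1)]
[np.float64(-1.23), np.float64(-2.65), np.float64(0.87), np.float64(-46.8)]
[np.float64(-1.5), np.float64(-2.87), np.float64(0.87), np.float64(-51.5)]
[np.float64(-1.78), np.float64(-3.08), np.float64(0.86), np.float64(-56.2)]
[np.float64(-2.08), np.float64(-3.26), np.float64(0.82), np.float64(-61.0)]
```

Emit:
{"method": "carry_out", "body": {
  "rows": [
    [-6,-2,0,1,0.5],
    [-12,-4,0,2,0.5],
    [-18,-6,0,3,0.5],
    [-24,-8,0,4,0.5],
    [-30,-10,0,5,0.5],
    [-36.2,-11.8,0,6.2,0.5],
    [-36.2,-11.8,0,6.2,0.5],
    [-36.2,-11.8,0,6.2,0.5]
  ]
}}

```text
clock: 1.45
position: [0.5039, 0.2521, 0.3025]
orientation: [-180.0, -0.0, 150.3]
ft_force: [-0.3, 0.4, -0.6]
finger_gap: 0.0444
```

```bash
python3 - <<'E'
from h import *
s=robot.sense();f=robot.grab_frame('wrist');cv2.imwrite('pics/w1.png',f['color'])
import pickle;pickle.dump((s,f),open('w1.pkl','wb'))
print(s['clock'],s['position'],s['orientation'],s['finger_gap'])
p=campose(f,s)
print('studs',proj(f,fromplate(STUD,PP),p).round(0).tolist()); print('pin tip/base',proj(f,fromplate([pinat(.6,.057),pinat(.6,.017)],PP),p).round(0).tolist())
E
```

```text
1.45 [0.50393333 0.25206462 0.30254306] [-1.79985978e+02 -3.40531695e-02  1.50298824e+02] 0.04441652276807617
studs [[317.0, 436.0], [250.0, 344.0], [224.0, 449.0]]
pin tip/base [[316.0, 260.0], [347.0, 266.0]]
```

View pics/w1.png

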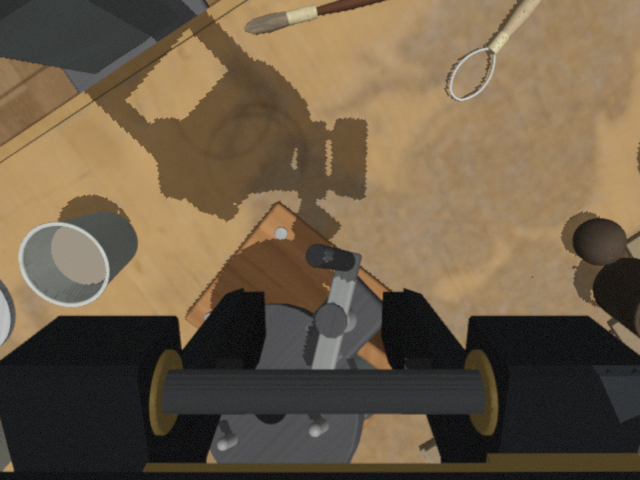

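The wrist view shows the pin tip at (318,255) and the studs at (318,427) and (228,440), within a few mm of my prediction. Now descending to straddle the pin.

Emit:
{"method": "carry_out", "body": {
  "rows": [
    [0,0,3,0,0.5],
    [0,0,6,0,0.5],
    [0,0,7.1,0,0.5],
    [0,0,7.1,0,0.5]
  ]
}}

```text
clock: 2.0
position: [0.5036, 0.2527, 0.232]
orientation: [-180.0, -0.0, 150.4]
ft_force: [-0.4, 0.2, 0.9]
finger_gap: 0.044
```

```bash
python3 - <<'E'
from h import *
f=robot.grab_frame('wrist');cv2.imwrite('pics/w2.png',f['color'])
E
```

```text
(no output)
```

View pics/w2.png

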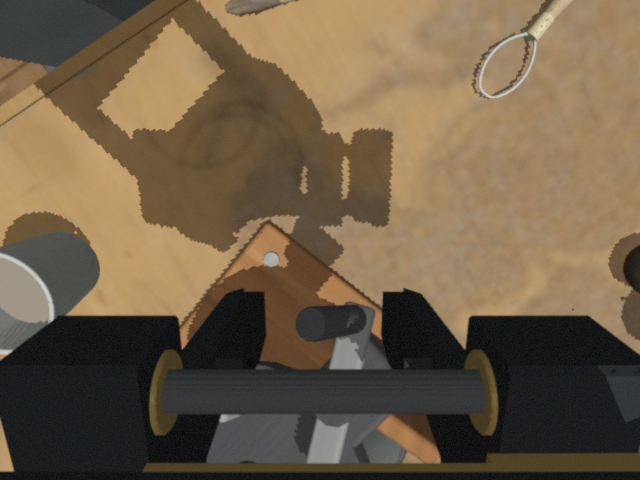

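The pin, with its tip at (310,323), stands between the fingers at columns 265 and 385. Swinging it open now.

Emit:
{"method": "carry_out", "body": {
  "rows": [
    [0,-0.3,0.15,-6,0.5],
    [-0.05,-0.6,0.3,-11.5,0.5],
    [-0.15,-0.95,0.45,-17,0.5],
    [-0.25,-1.25,0.55,-22.5,0.5],
    [-0.4,-1.55,0.65,-27.5,0.5],
    [-0.55,-1.85,0.75,-32.5,0.5],
    [-0.75,-2.15,0.8,-37.5,0.5],
    [-1.0,-2.4,0.85,-42,0.5],
    [-1.25,-2.65,0.85,-47,0.5],
    [-1.5,-2.9,0.85,-51.5,0.5],
    [-1.8,-3.1,0.85,-56,0.5],
    [-2.1,-3.25,0.85,-61,0.5],
    [-2.1,-3.25,0.85,-61,0.5]
  ]
}}

```text
clock: 3.68
position: [0.5062, 0.2136, 0.2242]
orientation: [-180.0, 0.1, -148.7]
ft_force: [-1.9, 1.3, -0.6]
finger_gap: 0.0445
```

```bash
python3 - <<'E'
from h import *
f=robot.grab_frame('wrist');cv2.imwrite('pics/w3.png',f['color'])
E
```

```text
(no output)
```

View pics/w3.png

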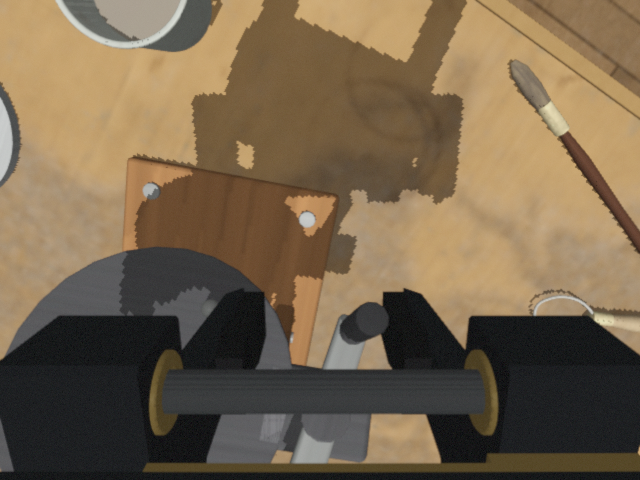

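```bash
python3 - <<'E'
from h import *
s=robot.sense();print(s['position'],alpha(s))
u=np.array([np.cos(PP[2]),np.sin(PP[2]),0])
rows([((.5062,.2136,.30),211.3),(np.array([PP[0],PP[1],.34])+.05*u,200.4)])
E
```

```text
[0.50623727 0.21362102 0.22409702] -148.76472117680783
[np.float64(0.0), np.float64(0.0), np.float64(-7.59), np.float64(-0.1)]
[np.float64(-9.01), np.float64(-8.55), np.float64(-11.59), np.float64(10.8)]
```

Emit:
{"method": "carry_out", "body": {
  "rows": [
    [0,0,-4,0,0.5],
    [0,0,-8,0,0.5],
    [-4.5,-4.3,-10,5.4,0.5],
    [-9,-8.5,-11.6,10.8,0.5],
    [-9,-8.5,-11.6,10.8,0.5],
    [-9,-8.5,-11.6,10.8,0.5]
  ]
}}

```text
clock: 4.47
position: [0.6271, 0.1876, 0.3392]
orientation: [-180.0, -0.0, -159.5]
ft_force: [-0.4, 0.5, 0.2]
finger_gap: 0.0441
```

```bash
python3 - <<'E'
from h import *
import pickle
s=robot.sense();f=robot.grab_frame('wrist');cv2.imwrite('pics/w4.png',f['color'])
pickle.dump((s,f),open('w4.pkl','wb'))
p=campose(f,s)
print('studs',proj(f,fromplate(STUD,PP),p).round(0).tolist()); 
for t in(1.2,1.4,1.6):print('pin tip/base',proj(f,fromplate([pinat(t,.057),pinat(t,.017)],PP),p).round(0).tolist())
E
```

```text
studs [[357.0, 195.0], [354.0, 94.0], [255.0, 142.0]]
pin tip/base [[488.0, 45.0], [464.0, 93.0]]
pin tip/base [[475.0, 42.0], [453.0, 91.0]]
pin tip/base [[461.0, 41.0], [442.0, 90.0]]
```

View pics/w4.png

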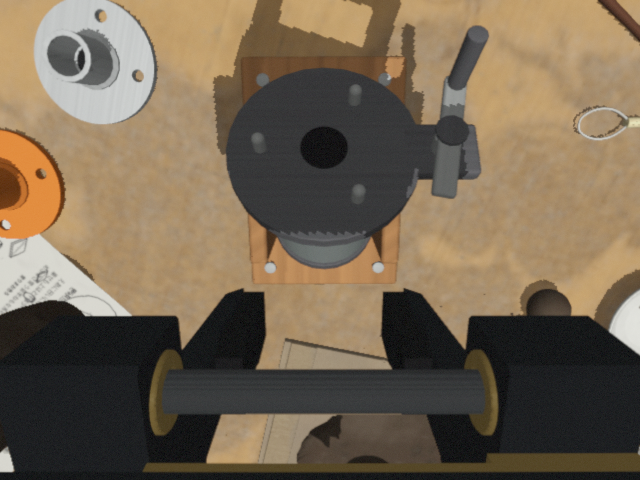

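The keeper is now at about 1.4 rad (pin tip (477,33)), clear of the mouth. The studs are in plain view, so I'll zoom in for a refined plate pose.

```bash
python3 - <<'E'
from h import *
s=cv2.imread('pics/w4.png'); crop(s,220,50,420,250,4,'pics/w4z.png')
E
```

```text
(no output)
```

View pics/w4z.png

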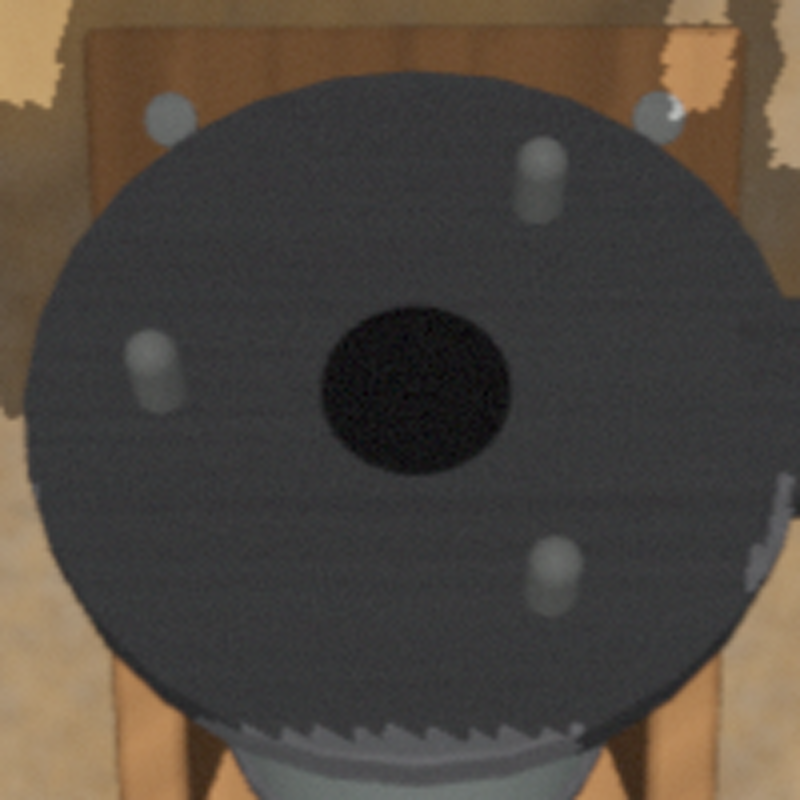

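```bash
cat > m3.py <<'E'
from h import *
import pickle
from scipy.optimize import least_squares
s,f=pickle.load(open('w4.pkl','rb'));p=campose(f,s)
T=lambda c,k,x,y:(np.array(c,float)+.5)/k-.5+[x,y]
tip=T([(556,562),(543,162),(151,355)],4,220,50); base=T([(550,594),(537,201),(162,389)],4,220,50)
S1=STUD.copy();S1[:,2]=.010;S0=STUD.copy();S0[:,2]=0
hole=T([(417,391)],4,220,50)
g=lambda q:np.concatenate([(proj(f,fromplate(S1,q),p)-tip).ravel(),(proj(f,fromplate(S0,q),p)-base).ravel()])
r=least_squares(g,[.58,.17,.37]);print(r.x.round(4),np.degrees(r.x[2]).round(2),g(r.x).round(1).tolist())
print('mouth',toplate(onplane(f,hole,p,fromplate([0,0,0],r.x)[0],Rplate(r.x[2])[:,2]),r.x).round(4))
# free z
g2=lambda q:np.concatenate([(proj(f,fromplate(S1,q[:3])+[0,0,q[3]],p)-tip).ravel(),(proj(f,fromplate(S0,q[:3])+[0,0,q[3]],p)-base).ravel()])
r=least_squares(g2,[.58,.17,.37,0]);print('freez',r.x.round(4),g2(r.x).round(1).tolist())
E
python3 m3.py
```

```text
[0.5764 0.1692 0.3593] 20.58 [-0.2, 0.1, -0.1, 0.2, 0.2, -0.0, 0.0, -0.8, 0.3, 0.4, -0.2, 0.1]
mouth [[ 0.0004  0.0001 -0.    ]]
freez [0.5763 0.1692 0.3593 0.0008] [-0.0, 0.2, -0.1, 0.0, 0.0, -0.1, 0.1, -0.6, 0.3, 0.3, -0.4, 0.1]
```

```bash
python3 - <<'E'
from h import *
a=np.radians(100.4);e=np.array([np.cos(a),np.sin(a),0])
rows([(np.array([.42,-.116,.21])-.05*e,100.4)])
E
```

```text
[np.float64(30.88), np.float64(-26.14), np.float64(12.94), np.float64(100.1)]
```

Emit:
{"method": "carry_out", "body": {
  "rows": [
    [3,-2.6,0,10,0.6],
    [6,-5.2,0,20,0.6],
    [9.3,-7.8,0,30,0.6],
    [12.4,-10.4,0,40,0.6],
    [15.5,-13,1.5,50,0.6],
    [18.6,-15.6,3.5,60,0.7],
    [21.7,-18.2,6,70,0.7],
    [24.8,-20.8,8,80,0.75],
    [27.8,-23.4,10.5,90,0.75],
    [30.9,-26.1,12.9,100,0.75],
    [30.9,-26.1,12.9,100,0.75],
    [30.9,-26.1,12.9,100,0.75]
  ]
}}

```text
clock: 6.02
position: [0.4294, -0.1643, 0.211]
orientation: [180.0, 0.0, 100.6]
ft_force: [1.0, 0.4, -0.3]
finger_gap: 0.0662
```

```bash
python3 - <<'E'
from h import *
import pickle
s=robot.sense();f=robot.grab_frame('wrist');cv2.imwrite('pics/w5.png',f['color'])
pickle.dump((s,f),open('w5.pkl','wb'));print(s['position'],alpha(s))
E
```

```text
[ 0.42936542 -0.16434327  0.21097387] 100.62272518756494
```

View pics/w5.png

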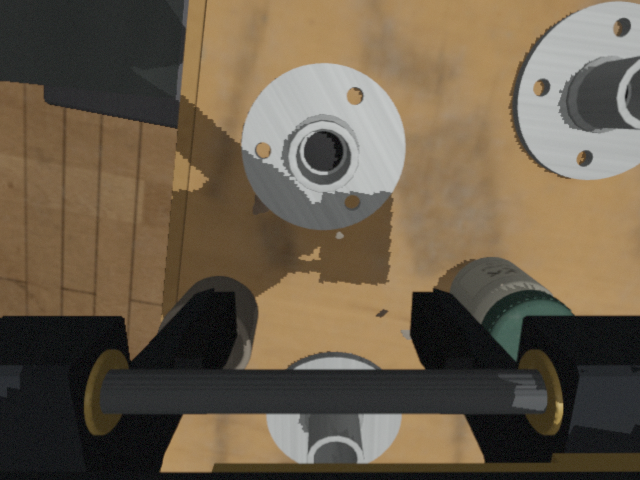

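Die B shows holes at (356,96), (263,149) and (352,202), 120° apart at the large radius. Measuring them on the z = 8 mm plane.

```bash
python3 - <<'E'
from h import *
import pickle
s,f=pickle.load(open('w5.pkl','rb'));p=campose(f,s)
im=f['color'];hsv=cv2.cvtColor(im,cv2.COLOR_BGR2HSV)
H=[]
for c in((356,96),(263,149),(352,202)):
    w=13;x,y=c;sub=hsv[y-w:y+w+1,x-w:x+w+1]
    m=(sub[...,1]>60).astype(np.uint8)
    n,l,st,ce=cv2.connectedComponentsWithStats(m)
    k=l[w,w]; print(c,k,st[k],ce[k]); H.append(ce[k]+[x-w,y-w])
P=onz(f,H,p,.008);c=P.mean(0)
print(np.array(H).round(1).tolist(),'c',c.round(4),'r',np.linalg.norm(P-c,axis=1).round(4),'ang',np.degrees(np.arctan2(*(P-c)[:,1::-1].T)).round(2))
crop(im,230,50,420,240,4,'pics/w5z.png')
E
```

```text
(356, 96) 1 [  4   5  16  17 207] [11.24637681 12.81642512]
(263, 149) 1 [  6   6  14  16 177] [12.79661017 13.80225989]
(352, 202) 1 [  6   6  15  14 156] [12.71153846 12.23076923]
[[354.2, 95.8], [262.8, 149.8], [351.7, 201.2]] c [ 0.4191 -0.1159  0.008 ] r [0.0395 0.0397 0.0395] ang [  70.15 -169.73  -49.56]
```

View pics/w5z.png

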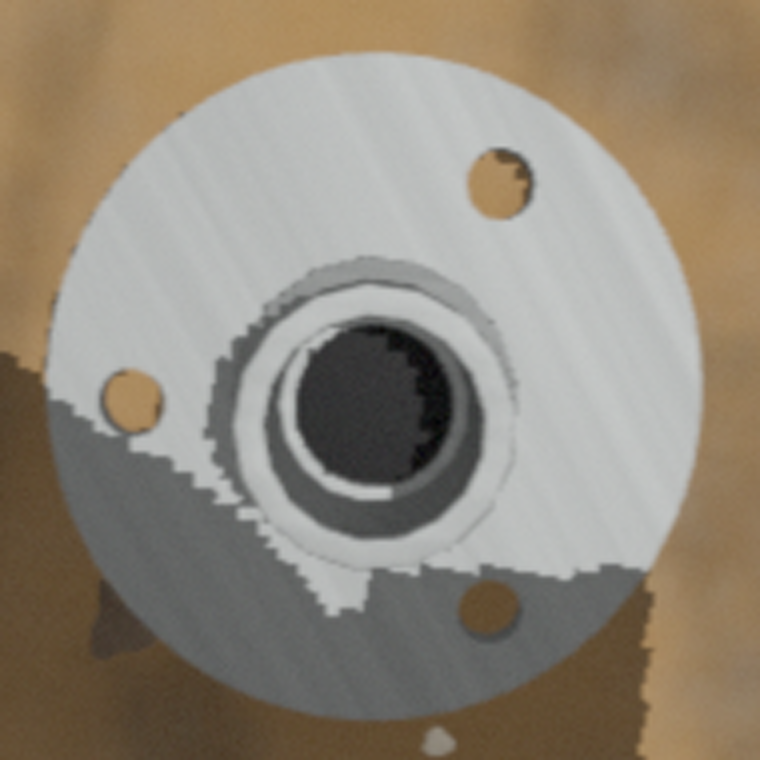

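```bash
python3 - <<'E'
from h import *
import pickle
s,f=pickle.load(open('w1.pkl','rb'));p=campose(f,s)
crop(f['color'],200,390,360,470,5,'pics/w1z.png')
S1=STUD.copy();S1[:,2]=.010
for x in (.5764,.578,.5808): print(x,proj(f,fromplate(S1,[x,.1694,.3585]),p).round(1).tolist(),((proj(f,fromplate(S1,[x,.1694,.3585]),p)-[200,390])*5).round(0).tolist())
E
```

```text
0.5764 [[315.0, 428.7], [248.6, 338.8], [222.9, 443.0]] [[575.0, 194.0], [243.0, -256.0], [114.0, 265.0]]
0.578 [[316.3, 430.7], [249.9, 340.7], [224.2, 444.7]] [[582.0, 203.0], [250.0, -246.0], [121.0, 274.0]]
0.5808 [[318.7, 434.1], [252.2, 344.1], [226.6, 447.8]] [[594.0, 221.0], [261.0, -230.0], [133.0, 289.0]]
```

View pics/w1z.png

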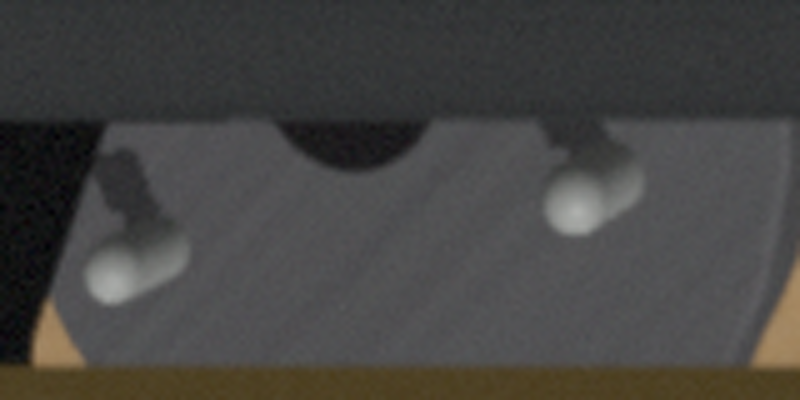

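```bash
sed -i 's/^PP=.*/PP=np.array([.577,.1693,.359])/' h.py; python3 - <<'E'
from h import *
rows([((.4191,-.1159,.12),100.3),((.4191,-.1159,.083),100.3)])
E
```

```text
[np.float64(4.94), np.float64(-0.14), np.float64(9.11), np.float64(0.4)]
[np.float64(4.94), np.float64(-0.14), np.float64(12.81), np.float64(0.4)]
```

Emit:
{"method": "carry_out", "body": {
  "rows": [
    [2.5,0,3,0.4,0.75],
    [4.9,-0.1,6,0.4,0.75],
    [4.9,-0.1,9,0.4,0.75],
    [4.9,-0.1,11.5,0.4,0.75],
    [4.9,-0.1,12.8,0.4,0.75],
    [4.9,-0.1,12.8,0.4,0.75],
    [4.9,-0.1,12.8,0.4,0.3],
    [4.9,-0.1,12.8,0.4,0.3],
    [4.9,-0.1,12.8,0.4,0.3],
    [4.9,-0.1,12.8,0.4,0.3]
  ]
}}

```text
clock: 7.32
position: [0.4198, -0.1173, 0.0827]
orientation: [179.9, 0.0, 100.1]
ft_force: [0.5, 1.8, 6.6]
finger_gap: 0.0393
```

```bash
python3 - <<'E'
from h import *
f=robot.grab_frame('wrist');cv2.imwrite('pics/w6.png',f['color'])
print(robot.sense()['position'],robot.sense()['finger_gap'])
E
```

```text
[ 0.41978505 -0.11729488  0.08274887] 0.03891928728197023
```

View pics/w6.png

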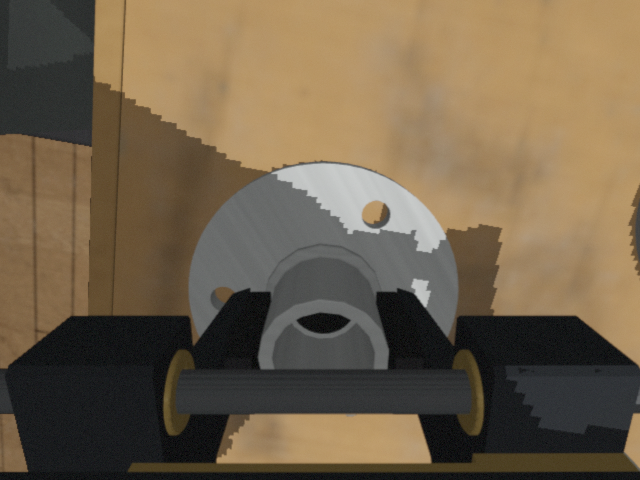

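Gripped at 39 mm. The tool can only turn about the vertical, so I plan to let the die swivel about the jaw axis. I'll press its far rim on the lower, stud-free part of the plate to tilt it about 35°, then bring it in along the plate normal.

```bash
cat >> h.py <<'E'
HG=.0377; DX=.0015
def dietcp(P,pp=PP,dz=0):
    """TCP so that die (tilted, parallel plate) underside centre is at plate coords P"""
    g=fromplate(np.array(P)+[0,0,HG],pp)[0]; al=np.degrees(pp[2])+180
    a=np.radians(al); return g+[0,0,.045+dz]-DX*np.array([np.cos(a),np.sin(a),0]),al
E
python3 - <<'E'
from h import *
s=robot.sense();print(s['position'],alpha(s))
P=(-.085,-.035,0)
rows([(s['position']+[0,0,.17],alpha(s)),dietcp(P,dz=.063),dietcp(P,dz=.03),dietcp(P)])
p,a=dietcp(P,dz=.063); print(p,a); rows([dietcp(P,dz=z) for z in(.03,.02,.01,0)],p0=p,a0=a)
E
```

```text
[ 0.41978505 -0.11729488  0.08274887] 100.11596469278736
[np.float64(0.0), np.float64(0.0), np.float64(-17.0), np.float64(0.0)]
[np.float64(20.38), np.float64(12.32), np.float64(-15.75), np.float64(-100.5)]
[np.float64(20.38), np.float64(12.32), np.float64(-12.45), np.float64(-100.5)]
[np.float64(20.38), np.float64(12.32), np.float64(-9.45), np.float64(-100.5)]
[0.50525243 0.10499266 0.240207  ] 200.56918484519656
[np.float64(0.0), np.float64(0.0), np.float64(3.3), np.float64(0.0)]
[np.float64(0.0), np.float64(0.0), np.float64(4.3), np.float64(0.0)]
[np.float64(0.0), np.float64(0.0), np.float64(5.3), np.float64(0.0)]
[np.float64(0.0), np.float64(0.0), np.float64(6.3), np.float64(0.0)]
```

Emit:
{"method": "carry_out", "body": {
  "rows": [
    [0,0,-3,0,0.3],
    [0,0,-7,0,0.3],
    [0,0,-12,0,0.3],
    [0,0,-15.8,-5,0.3],
    [2,1.2,-15.8,-14,0.3],
    [4,2.5,-15.8,-24,0.3],
    [6,3.7,-15.8,-34,0.3],
    [8,5,-15.8,-44,0.3],
    [10.5,6.3,-15.8,-54,0.3],
    [13,7.8,-15.8,-64,0.3],
    [15.5,9.3,-15.8,-74,0.3],
    [18,10.8,-15.8,-84,0.3],
    [20.4,12.3,-15.8,-94,0.3],
    [20.4,12.3,-15.8,-100.5,0.3],
    [20.4,12.3,-15.8,-100.5,0.3],
    [20.4,12.3,-15.8,-100.5,0.3]
  ]
}}

```text
clock: 9.38
position: [0.5046, 0.1049, 0.24]
orientation: [180.0, -0.0, -159.5]
ft_force: [0.0, 0.5, -2.4]
finger_gap: 0.039
```

```bash
python3 - <<'E'
from h import *
f=robot.grab_frame('wrist');cv2.imwrite('pics/w7.png',f['color'])
s=robot.sense();print(s['clock'],s['position'],alpha(s),s['finger_gap'],s['ft_force'])
P=(-.085,-.035,0)
rows([dietcp(P,dz=.03),dietcp(P)])
E
```

```text
9.425 [0.50459245 0.10488378 0.24012957] -159.51618288410288 0.03934400946434535 [ 0.04243474  0.34471158 -2.48027061]
[np.float64(-0.07), np.float64(-0.01), np.float64(3.29), np.float64(-0.1)]
[np.float64(-0.07), np.float64(-0.01), np.float64(6.29), np.float64(-0.1)]
```

View pics/w7.png

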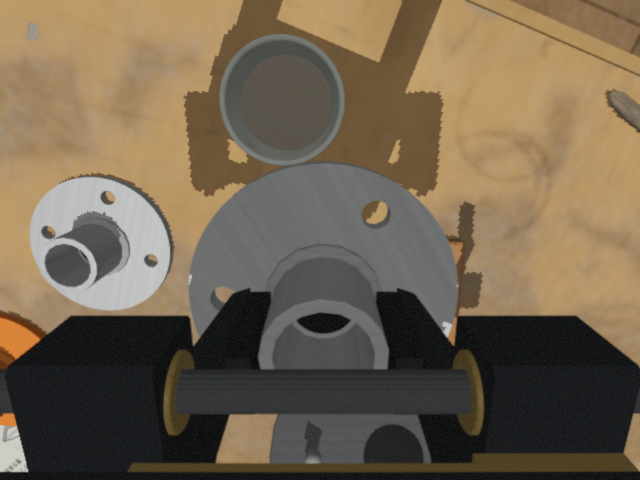

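Emit:
{"method": "carry_out", "body": {
  "rows": [
    [0,0,1.5,0,0.3],
    [0,0,3,0,0.3],
    [0,0,3.5,0,0.3],
    [0,0,4,0,0.3],
    [0,0,4.5,0,0.3],
    [0,0,4.5,0,0.3]
  ]
}}

```text
clock: 10.18
position: [0.5032, 0.1046, 0.1954]
orientation: [180.0, -0.3, -159.4]
ft_force: [-10.0, -5.4, 3.4]
finger_gap: 0.039
```

```bash
python3 - <<'E'
from h import *
f=robot.grab_frame('wrist');cv2.imwrite('pics/w8.png',f['color'])
f=robot.grab_frame('scene');cv2.imwrite('pics/s8.png',f['color']);crop(f['color'],200,150,360,290,4,'pics/s8z.png')
E
```

```text
(no output)
```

View pics/w8.png

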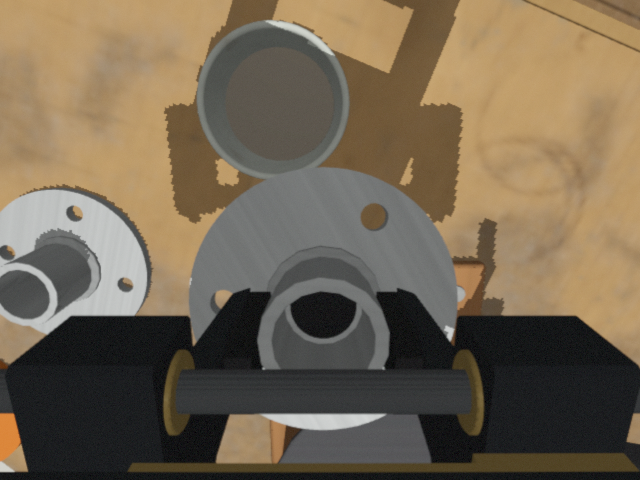

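View pics/s8z.png

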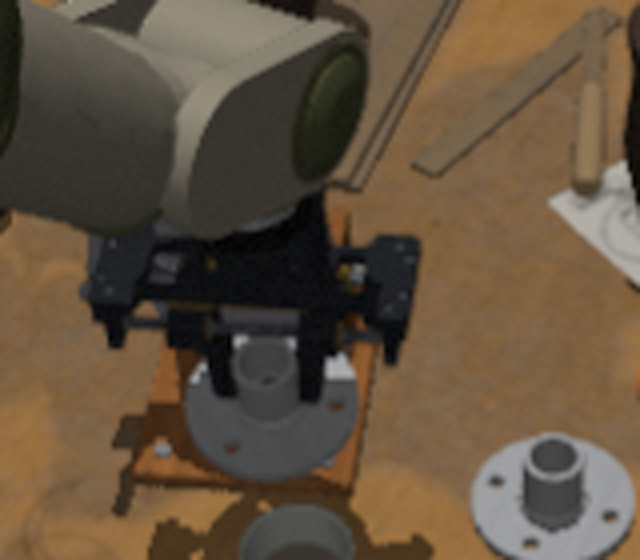

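The die is swivelling as intended, with its far rim now visible at row 430 and about 11 N on the wrist. Continuing.

Emit:
{"method": "carry_out", "body": {
  "rows": [
    [0,0,0.5,0,0.3],
    [0,0,0.9,0,0.3],
    [0,0,1.3,0,0.3],
    [0,0,1.6,0,0.3],
    [0,0,1.8,0,0.3],
    [0,0,1.8,0,0.3]
  ]
}}

```text
clock: 11.02
position: [0.5036, 0.1048, 0.1774]
orientation: [180.0, -0.2, -159.4]
ft_force: [-8.4, -3.5, 0.6]
finger_gap: 0.0394
```

```bash
python3 - <<'E'
from h import *
f=robot.grab_frame('wrist');cv2.imwrite('pics/w9.png',f['color'])
print(robot.sense()['ft_force'])
E
```

```text
[-7.78191465 -3.88274496  1.16795066]
```

View pics/w9.png

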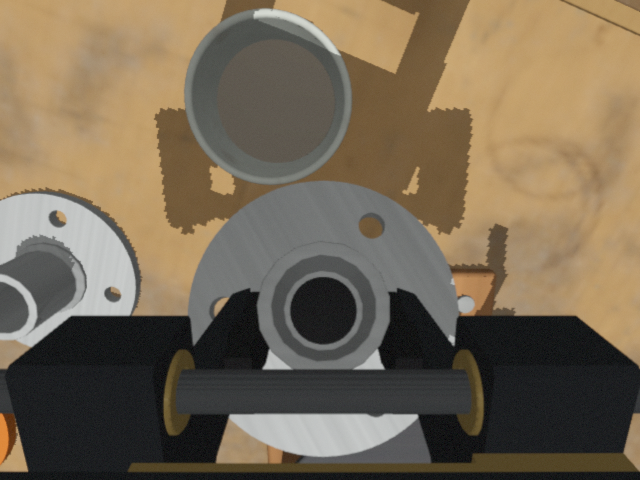

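```bash
cat > tilt.py <<'E'
from h import *
f=robot.grab_frame('wrist'); M=np.linalg.inv(f['mount'])
def px(t,dx=DX,hg=HG):
    c,s=np.cos(t),np.sin(t)  # tool: x toward robot(downslope), z down
    ax=np.array([s,0,-c]); u=np.array([-c,0,-s]); v=np.cross(ax,u) # u upslope dir in die, v left
    g=np.array([dx,0,.045]); o=g-hg*ax
    P=[o+.052*ax]+[o+.008*ax+.04*(np.cos(a)*u+np.sin(a)*v) for a in np.radians([30,150,270])]+[o+.008*ax-.054*u,o+.008*ax+.054*u]
    C=(np.c_[P,np.ones(6)]@M.T)[:,:3]; return proj(f,C,(np.eye(3),np.zeros(3)))
for t in(0,25,30,35,40): print(t,px(np.radians(t)).round(0).tolist())
E
python3 tilt.py
```

```text
0 [[323.0, 361.0], [370.0, 375.0], [376.0, 216.0], [224.0, 300.0], [323.0, 165.0], [323.0, 414.0]]
25 [[323.0, 341.0], [374.0, 422.0], [371.0, 247.0], [224.0, 332.0], [323.0, 202.0], [323.0, 475.0]]
30 [[323.0, 337.0], [375.0, 431.0], [370.0, 254.0], [224.0, 338.0], [323.0, 210.0], [323.0, 487.0]]
35 [[323.0, 333.0], [376.0, 440.0], [370.0, 262.0], [224.0, 345.0], [323.0, 220.0], [323.0, 498.0]]
40 [[323.0, 329.0], [378.0, 448.0], [369.0, 270.0], [223.0, 352.0], [323.0, 229.0], [323.0, 510.0]]
```

```bash
cat >> tilt.py <<'E'
from scipy.optimize import least_squares
def fit(tc,h2,near,far):
    def g(q):
        P=px(q[0],q[1],q[2]); r=[P[0,1]-tc,P[1+1,1]-h2,P[4,1]-near]
        if far: r.append(P[5,1]-far)
        return r
    r=least_squares(g,[.5,.005,.037],x_scale=[.1,.01,.01]);print('tilt',np.degrees(r.x[0]).round(1),'dx mm',r.x[1]*1e3,'hg mm',r.x[2]*1e3,np.round(r.fun,1));return r.x
if __name__=='__main__':
    import sys; fit(*[float(a) for a in sys.argv[1:]])
E
python3 tilt.py 310 225 181 457 | tail -1; python3 - <<'E'
from h import *
crop(cv2.imread('pics/w9.png'),170,170,470,470,2.6,'pics/w9z.png')
E
```

```text
tilt 26.4 dx mm 11.494710711326004 hg mm 37.53496031049281 [-0.1  0.6 -0.5 -0.1]
```

View pics/w9z.png

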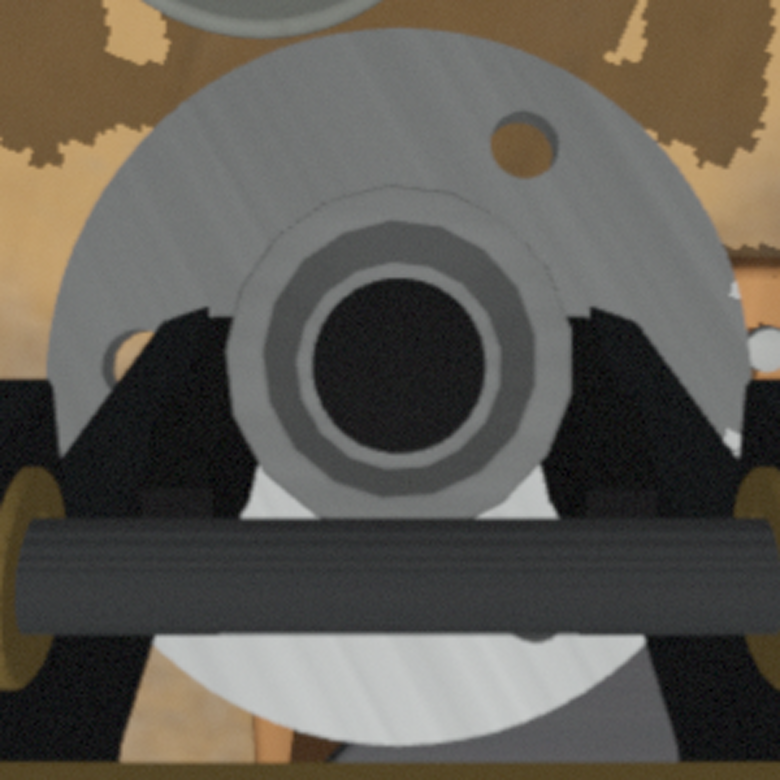

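```bash
python3 - <<'E'
from h import *
s=robot.sense();R=eul(s['orientation'])
t,dx,hg=np.radians(26.4),.0115,.0375
for t in np.radians([26.4,35]):
    c,sn=np.cos(t),np.sin(t);ax=np.array([sn,0,-c]);u=np.array([-c,0,-sn]);o=np.array([dx,0,.045])-hg*ax
    for nm,q in(('near',o-.054*u),('far',o+.054*u),('cen',o)):
        W=R@q+s['position'];print(nm,W.round(4),'plate',toplate(W,PP).round(4))
f=robot.grab_frame('top');cv2.imwrite('pics/t9.png',f['color']);crop(f['color'],230,180,390,330,5,'pics/t9z.png')
print('cup',onz(f,[(300,292)],campose(f),.073))
E
```

```text
near [0.4628 0.0895 0.075 ] plate [[-0.1536 -0.0346  0.0158]]
far [0.5535 0.1235 0.1227] plate [[-0.0468 -0.0346 -0.0006]]
cen [0.5082 0.1065 0.0988] plate [[-0.1002 -0.0346  0.0076]]
near [0.4712 0.0926 0.0709] plate [[-0.1486 -0.0346  0.0073]]
far [0.5542 0.1238 0.1325] plate [[-0.0406 -0.0346  0.007 ]]
cen [0.5127 0.1082 0.1017] plate [[-0.0946 -0.0346  0.0072]]
cup [[0.43477654 0.05389513 0.073     ]]
```

View pics/t9z.png

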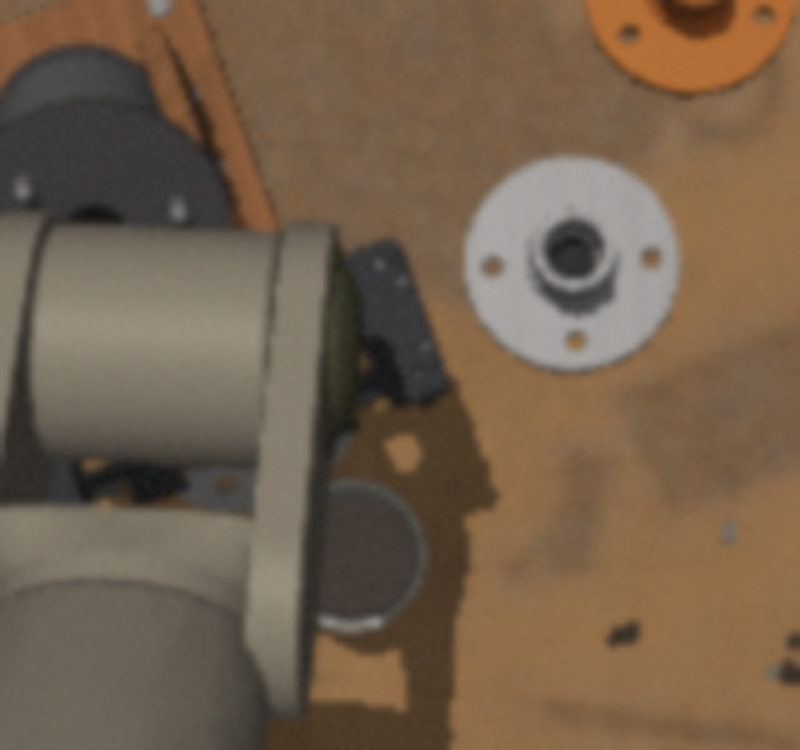

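The fit gives a tilt of 26.4°, with the tube pivoted about the fingertips and the near rim about 5–10 mm from the cup. The next push goes along the plate's inward normal, which moves away from the cup.

Emit:
{"method": "carry_out", "body": {
  "rows": [
    [-0.25,0,0.1,0,0.3],
    [-0.5,0,0.22,0,0.3],
    [-0.7,0,0.33,0,0.3],
    [-0.95,0,0.45,0,0.3],
    [-0.95,0,0.45,0,0.3]
  ]
}}

```text
clock: 11.85
position: [0.5116, 0.1077, 0.1729]
orientation: [180.0, -0.4, -159.4]
ft_force: [-13.9, -7.4, 6.0]
finger_gap: 0.0389
```

```bash
python3 - <<'E'
from h import *
f=robot.grab_frame('wrist');cv2.imwrite('pics/w10.png',f['color'])
crop(f['color'],170,170,470,470,2.6,'pics/w10z.png')
E
```

```text
(no output)
```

View pics/w10z.png

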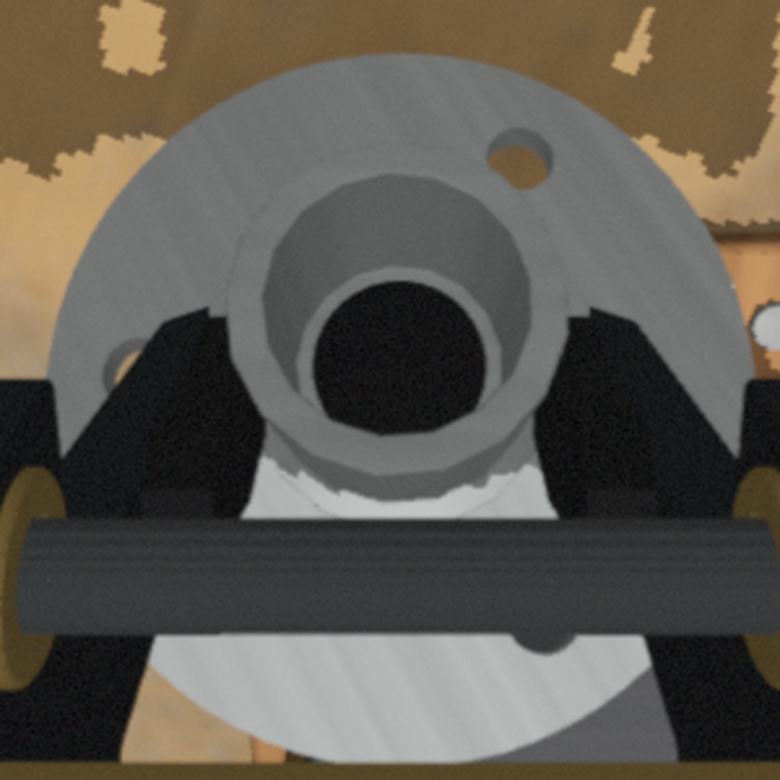

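```bash
python3 tilt.py 289 230.8 190.4 463 | tail -1
```

```text
tilt 35.3 dx mm 16.735152652619135 hg mm 41.793730500621805 [-0.   0.4 -0.3 -0. ]
```

Tilt is now 35.3°, which matches the plate (34.95°). Lifting away along the normal, then over to above the mouth.

```bash
cat >> h.py <<'E'
OT=np.array([-.0074,0,.0791])
def tcpfor(P,pp=PP,ot=OT):
    al=np.degrees(pp[2])+180; a=np.radians(al)
    R=np.c_[[np.cos(a),np.sin(a),0],[np.sin(a),-np.cos(a),0],[0,0,-1]]
    return fromplate(P,pp)[0]-R@ot, al
E
python3 - <<'E'
from h import *
s=robot.sense();print(s['position'],alpha(s))
rows([tcpfor(P) for P in((-.096,-.035,0),(-.096,-.035,.045),(0,0,.045),(0,0,.02),(0,0,0))])
E
```

```text
[0.5115424  0.1076823  0.17295985] -159.3889687364642
[np.float64(0.32), np.float64(-0.03), np.float64(-0.11), np.float64(0.0)]
[np.float64(2.89), np.float64(-0.03), np.float64(-3.8), np.float64(0.0)]
[np.float64(-4.98), np.float64(3.47), np.float64(-9.3), np.float64(0.0)]
[np.float64(-6.41), np.float64(3.46), np.float64(-7.25), np.float64(0.0)]
[np.float64(-7.56), np.float64(3.46), np.float64(-5.61), np.float64(0.0)]
```

Emit:
{"method": "carry_out", "body": {
  "rows": [
    [0.4,0,-0.8,0,0.3],
    [0.6,0,-2.5,0,0.3],
    [0.6,0,-5,0,0.3],
    [0,0.5,-8,0,0.3],
    [-2.5,2,-9.5,0,0.3],
    [-5,3.5,-9.5,0,0.3],
    [-5,3.5,-9.3,0,0.3],
    [-5,3.5,-9.3,0,0.3]
  ]
}}

```text
clock: 12.95
position: [0.5478, 0.1586, 0.2656]
orientation: [180.0, -0.0, -159.4]
ft_force: [-0.6, 0.4, -2.3]
finger_gap: 0.0387
```

```bash
python3 - <<'E'
from h import *
f=robot.grab_frame('wrist');cv2.imwrite('pics/w11.png',f['color'])
s=robot.sense();print(s['position'],alpha(s),s['ft_force'],s['ft_torque'])
crop(f['color'],170,170,470,470,2.6,'pics/w11z.png')
f=robot.grab_frame('scene');crop(f['color'],180,130,340,270,4,'pics/s11z.png')
E
```

```text
[0.5477204  0.15840012 0.26574778] -159.4079379267183 [ 0.41765111  0.44313785 -2.81176353] [ 0.03011132 -0.00862162  0.04269329]
```

View pics/w11z.png

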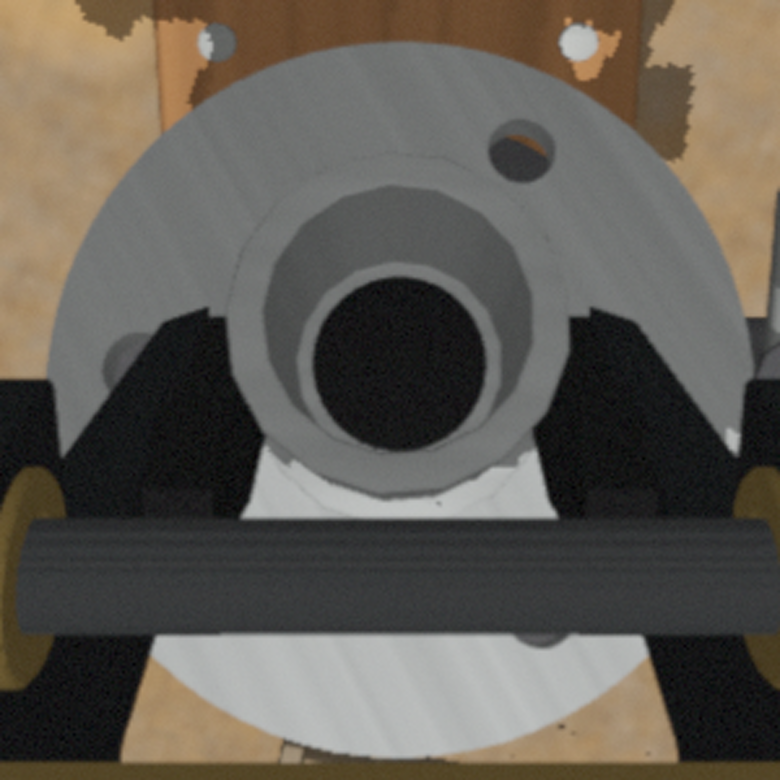

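View pics/s11z.png

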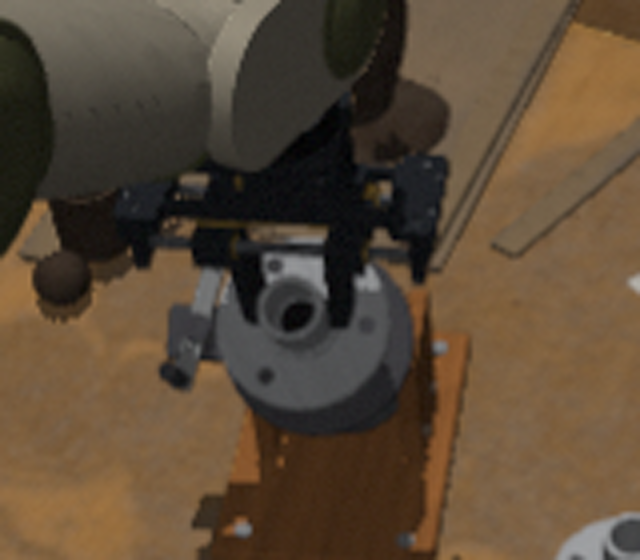

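```bash
python3 tilt.py 294.6 228 185.8 461.5 | tail -1;python3 tilt.py 292 228 185.8 461.5 | tail -1
```

```text
tilt 32.4 dx mm 15.05376236507219 hg mm 39.42831652386682 [-0.   0.2 -0.2 -0. ]
tilt 33.2 dx mm 15.74556825641012 hg mm 39.63089374309932 [-0.  0. -0. -0.]
```

```bash
sed -i 's/^OT=.*/OT=np.array([-.0061,0,.0781])/' h.py; python3 - <<'E'
from h import *
s=robot.sense();print(s['position'],alpha(s))
rows([tcpfor(P) for P in((0,0,.045),(0,0,.017),(0,0,0))])
E
```

```text
[0.54790338 0.15839767 0.26594024] -159.42045192462035
[np.float64(0.08), np.float64(-0.0), np.float64(0.1), np.float64(0.0)]
[np.float64(-1.52), np.float64(-0.0), np.float64(2.39), np.float64(0.0)]
[np.float64(-2.5), np.float64(-0.0), np.float64(3.78), np.float64(0.0)]
```

Emit:
{"method": "carry_out", "body": {
  "rows": [
    [-0.5,0,0.9,0,0.3],
    [-1,0,1.65,0,0.3],
    [-1.5,0,2.4,0,0.3],
    [-1.5,0,2.4,0,0.3],
    [-1.5,0,2.4,0,0.3]
  ]
}}

```text
clock: 13.78
position: [0.5622, 0.1642, 0.2418]
orientation: [-180.0, 0.0, -159.4]
ft_force: [-0.2, -0.2, -3.4]
finger_gap: 0.039
```

```bash
python3 - <<'E'
from h import *
f=robot.grab_frame('wrist');cv2.imwrite('pics/w12.png',f['color'])
s=robot.sense();print(s['position'],alpha(s),s['ft_force'])
crop(f['color'],170,170,470,470,2.6,'pics/w12z.png')
p=campose(f,s); 
for h in(0,.010,.014):
  S=STUD.copy();S[:,2]=h; print((proj(f,fromplate(S,PP),p)).round(1).tolist(),((proj(f,fromplate(S,PP),p)-170)*2.6).round(0).tolist())
E
```

```text
[0.56218802 0.16421053 0.24197119] -159.37520834420653 [ 0.24443503 -0.60633117 -2.94110648]
[[368.9, 400.8], [363.8, 246.2], [233.8, 319.1]] [[517.0, 600.0], [504.0, 198.0], [166.0, 388.0]]
[[371.4, 401.8], [365.9, 239.6], [229.1, 315.8]] [[524.0, 603.0], [509.0, 181.0], [154.0, 379.0]]
[[372.5, 402.3], [366.7, 236.7], [227.2, 314.4]] [[527.0, 604.0], [511.0, 173.0], [149.0, 376.0]]
```

View pics/w12z.png

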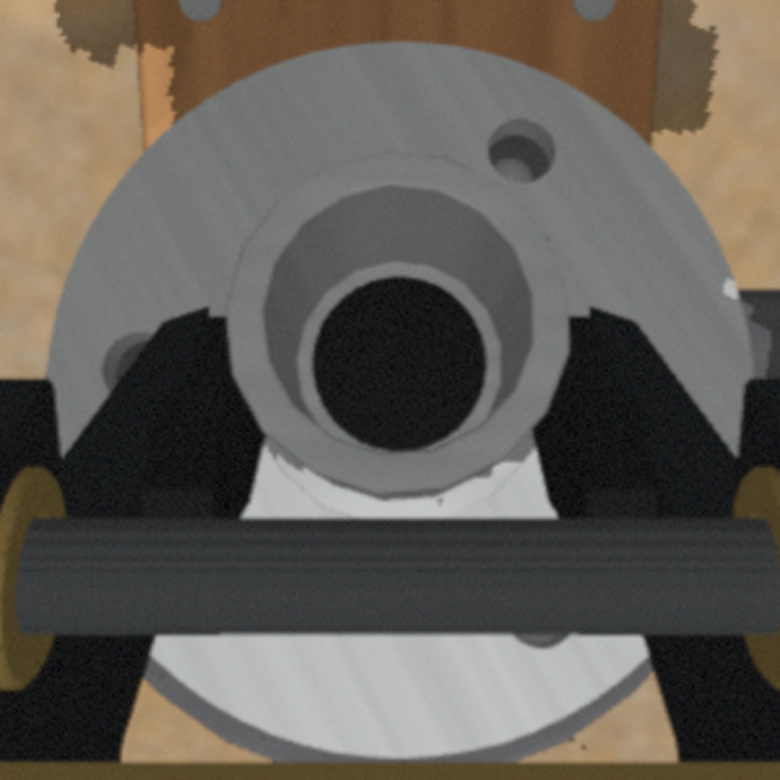

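```bash
python3 - <<'E'
from h import *
f=robot.grab_frame('wrist');s=robot.sense();p=campose(f,s)
for h in(.024,.025,.026):
  S=STUD.copy();S[:,2]=h; P=proj(f,fromplate(S,PP),p);print(h,P.round(1).tolist(),((P-170)*2.6).round(0).tolist())
crop(f['color'],340,205,400,255,12,'pics/w12h.png')
E
```

```text
0.024 [[375.5, 403.5], [369.0, 229.1], [221.8, 310.7]] [[534.0, 607.0], [517.0, 154.0], [135.0, 366.0]]
0.025 [[375.8, 403.6], [369.2, 228.3], [221.3, 310.3]] [[535.0, 607.0], [518.0, 152.0], [133.0, 365.0]]
0.026 [[376.1, 403.7], [369.5, 227.5], [220.7, 309.8]] [[536.0, 608.0], [519.0, 149.0], [132.0, 364.0]]
```

View pics/w12h.png

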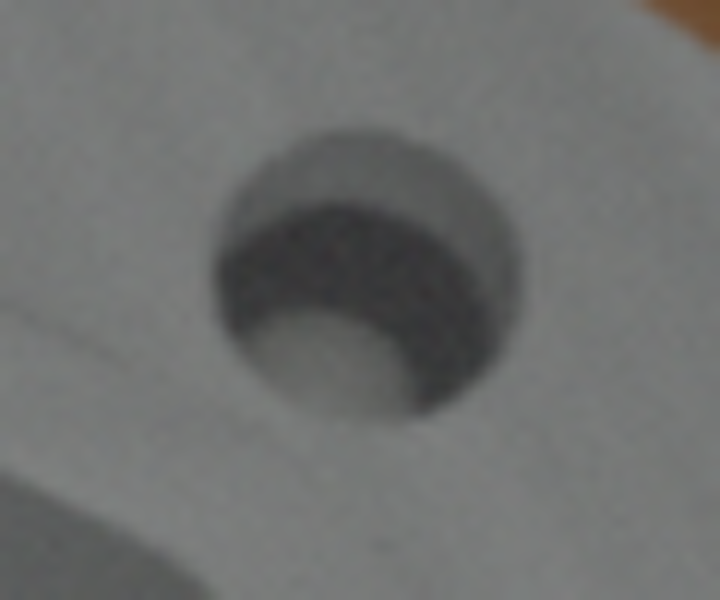

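Stud 2 shows through its hole at (366,236). Hole centre (370.7,227.9) against predicted stud axis (369.2,228.3) leaves about 0.5 mm sideways. Pushing in with that correction.

Emit:
{"method": "carry_out", "body": {
  "rows": [
    [0,-0.06,0,0,0.3],
    [-0.2,-0.06,0.3,0,0.3],
    [-0.4,-0.06,0.57,0,0.3],
    [-0.6,-0.06,0.85,0,0.3],
    [-0.6,-0.06,0.85,0,0.3]
  ]
}}

```text
clock: 14.5
position: [0.568, 0.1658, 0.2329]
orientation: [180.0, -0.0, -159.4]
ft_force: [-1.2, 1.3, -3.0]
finger_gap: 0.0386
```

```bash
python3 - <<'E'
from h import *
f=robot.grab_frame('wrist');cv2.imwrite('pics/w13.png',f['color'])
s=robot.sense();print(s['position'],alpha(s),s['ft_force'],s['ft_torque'])
crop(f['color'],170,170,470,470,2.6,'pics/w13z.png')
E
```

```text
[0.56804093 0.16575586 0.23307938] -159.3784356883268 [ 0.82498053 -0.60710522 -2.34184112] [0.05619917 0.00210546 0.02332725]
```

View pics/w13z.png

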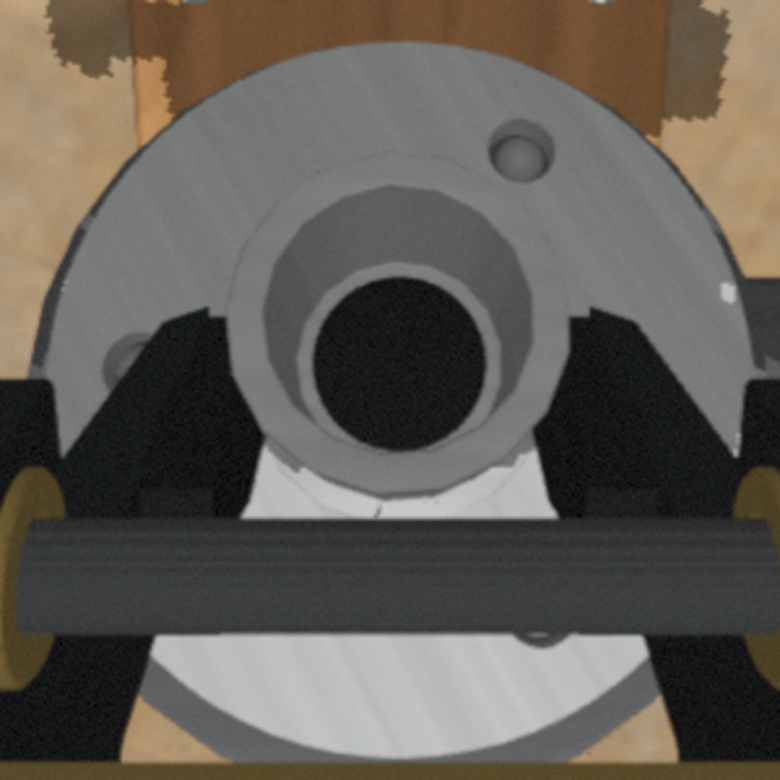

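The studs are entering the holes with no contact force. Going on to the face.

Emit:
{"method": "carry_out", "body": {
  "rows": [
    [-0.13,0,0.18,0,0.3],
    [-0.26,0,0.36,0,0.3],
    [-0.34,0,0.48,0,0.3],
    [-0.4,0,0.57,0,0.3],
    [-0.4,0,0.57,0,0.3]
  ]
}}

```text
clock: 15.18
position: [0.571, 0.167, 0.2281]
orientation: [-180.0, -0.1, -159.4]
ft_force: [-7.9, -2.2, 4.3]
finger_gap: 0.0393
```

```bash
python3 - <<'E'
from h import *
f=robot.grab_frame('wrist');cv2.imwrite('pics/w14.png',f['color'])
s=robot.sense();print(s['position'],alpha(s),s['ft_force'],s['ft_torque'])
crop(f['color'],170,170,470,470,2.6,'pics/w14z.png')
E
```

```text
[0.57100199 0.16696067 0.22811186] -159.37926743133988 [-7.46715964 -1.63552586  4.02916093] [-0.34911841  0.98814944 -0.1141852 ]
```

View pics/w14z.png

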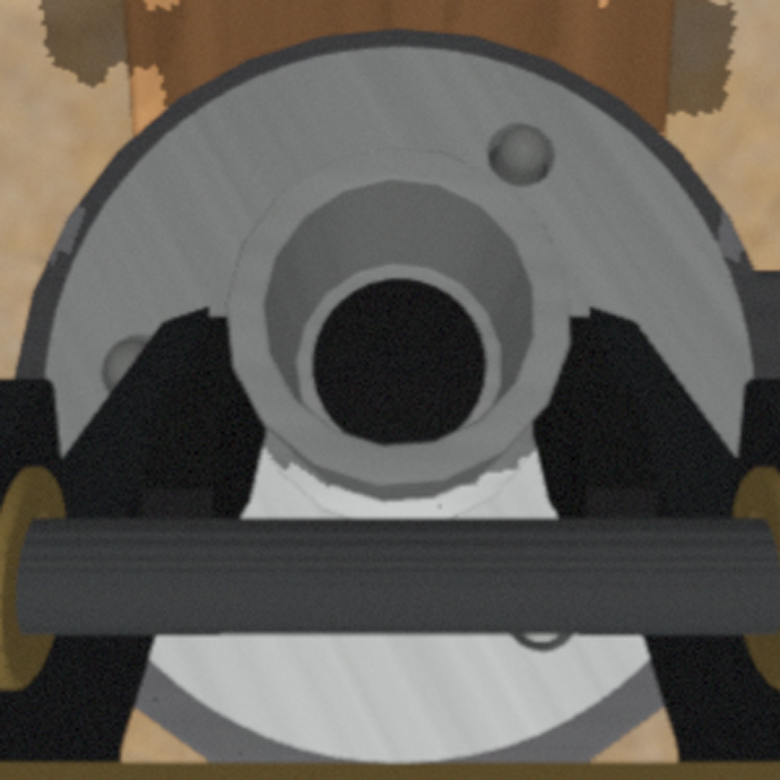

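Emit:
{"method": "carry_out", "body": {
  "rows": [
    [-0.06,0,0.08,0,0.3],
    [-0.11,0,0.16,0,0.3],
    [-0.15,0,0.25,0,0.3],
    [-0.15,0,0.25,0,0.3]
  ]
}}

```text
clock: 15.72
position: [0.5712, 0.1671, 0.228]
orientation: [-179.9, -0.2, -159.4]
ft_force: [-20.6, -6.8, 23.0]
finger_gap: 0.0388
```

```bash
python3 - <<'E'
from h import *
f=robot.grab_frame('wrist');cv2.imwrite('pics/w15.png',f['color'])
s=robot.sense();print(s['position'],alpha(s),s['ft_force'],s['ft_torque'])
crop(f['color'],170,170,470,470,2.6,'pics/w15z.png')
g=robot.grab_frame('scene');crop(g['color'],200,150,320,250,6,'pics/s15z.png')
E
python3 - <<'E'
E
```

```text
[0.57120447 0.16709543 0.22797114] -159.36918130557356 [-20.15343543  -6.1583459   23.27071511] [-1.13777253  3.10851698 -0.16742104]
```

View pics/w15z.png

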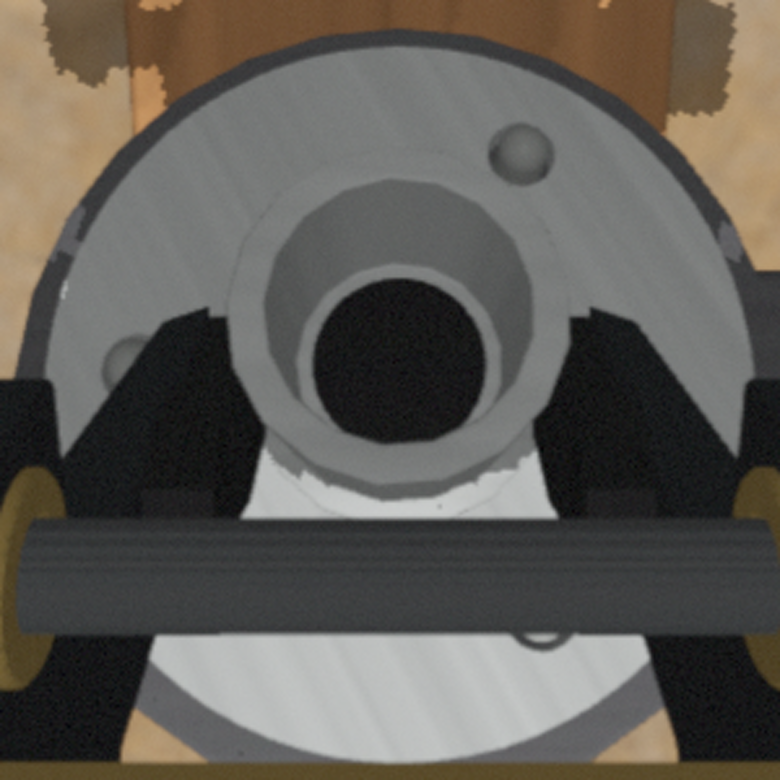

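View pics/s15z.png

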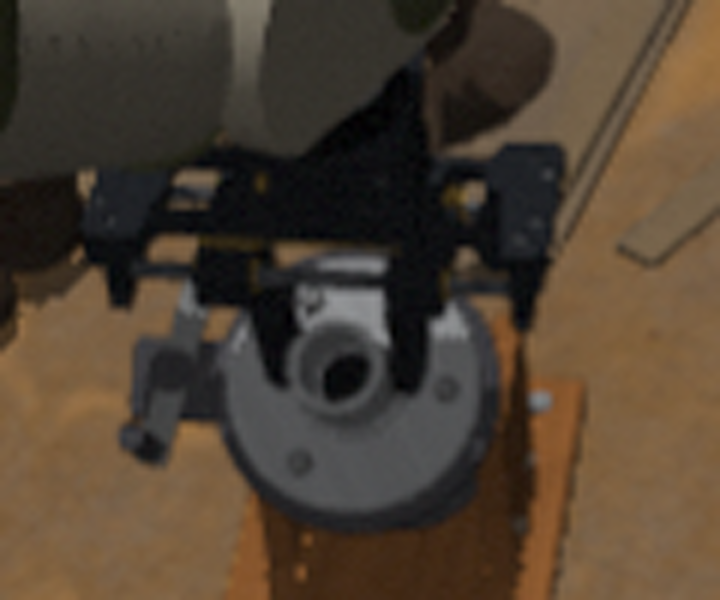

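The die has bottomed on the plate: 31 N along the normal with no further travel, and all visible studs protrude. Unloading, releasing and backing off.

Emit:
{"method": "carry_out", "body": {
  "rows": [
    [0.1,0,-0.2,0,0.3],
    [0.12,0,-0.24,0,0.3],
    [0.12,0,-0.24,0,0.5],
    [0.12,0,-0.24,0,0.6],
    [0.12,0,-0.24,0,0.6],
    [0.12,0,-0.24,0,0.6],
    [0.12,0,-2,0,0.6],
    [0.12,0,-4.5,0,0.6],
    [-4,0,-8,0,0.5],
    [-9,0,-10.5,0,0.5],
    [-9,0,-10.5,0,0.5],
    [-9,0,-10.5,0,0.5]
  ]
}}

```text
clock: 17.32
position: [0.6569, 0.1993, 0.3288]
orientation: [180.0, -0.1, -159.4]
ft_force: [0.4, 0.7, -0.5]
finger_gap: 0.0437
```

```bash
python3 - <<'E'
from h import *
s=robot.sense();f=robot.grab_frame('wrist');cv2.imwrite('pics/w16.png',f['color'])
print(s['position'],alpha(s),s['ft_force']);p=campose(f,s)
a=np.linspace(0,2*np.pi,9)[:-1]
print('rim n=8',proj(f,fromplate(np.c_[.054*np.cos(a),.054*np.sin(a),0*a+.008],PP),p).round(0).tolist())
print('top n=52',proj(f,fromplate(np.c_[.02*np.cos(a[::2]),.02*np.sin(a[::2]),0*a[::2]+.052],PP),p).round(0).tolist())
for t in(1.2,1.3,1.4,1.5):print('pin tip/base',t,proj(f,fromplate([pinat(t,.057),pinat(t,.017)],PP),p).round(0).tolist())
E
```

```text
[0.65687828 0.19927015 0.32883883] -159.37691076564766 [ 0.42054622  0.7137278  -0.51653167]
rim n=8 [[323.0, 170.0], [394.0, 144.0], [418.0, 85.0], [387.0, 32.0], [323.0, 11.0], [259.0, 32.0], [227.0, 85.0], [252.0, 144.0]]
top n=52 [[323.0, 57.0], [366.0, 23.0], [323.0, -10.0], [280.0, 22.0]]
pin tip/base 1.2 [[504.0, -38.0], [476.0, 27.0]]
pin tip/base 1.3 [[497.0, -40.0], [470.0, 26.0]]
pin tip/base 1.4 [[490.0, -41.0], [464.0, 25.0]]
pin tip/base 1.5 [[483.0, -42.0], [458.0, 24.0]]
```

View pics/w16.png

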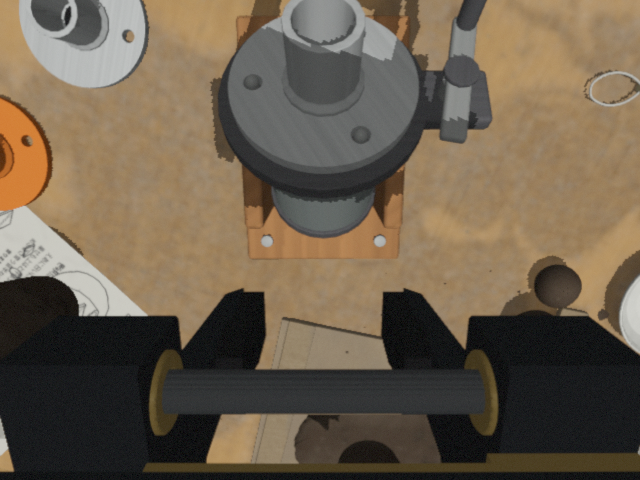

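The die sits flush: the rim matches the predicted seated rim (lower edge row 170, sides 227/418). Now the keeper.

```bash
python3 - <<'E'
from h import *
k=lambda t,dz=0:keeptcp(t,PP,dz,.038)
s=robot.sense()
rows([k(1.4,.07),k(1.4)]); P,a=k(1.4,.07);print(P,a)
P,a=k(1.4);print(P,a)
rows([k(t) for t in np.arange(1.3,-.45,-.1)],p0=P,a0=a)
E
```

```text
[np.float64(13.95), np.float64(8.1), np.float64(3.36), np.float64(8.1)]
[np.float64(13.95), np.float64(8.1), np.float64(10.36), np.float64(8.1)]
[0.49741965 0.2258974  0.295388  ] 192.5225910927793
[0.49741965 0.2258974  0.225388  ] 192.5225910927793
[np.float64(-0.01), np.float64(0.35), np.float64(-0.04), np.float64(4.8)]
[np.float64(-0.06), np.float64(0.69), np.float64(-0.11), np.float64(9.6)]
[np.float64(-0.13), np.float64(1.02), np.float64(-0.19), np.float64(14.6)]
[np.float64(-0.23), np.float64(1.34), np.float64(-0.29), np.float64(19.7)]
[np.float64(-0.35), np.float64(1.65), np.float64(-0.41), np.float64(25.0)]
[np.float64(-0.5), np.float64(1.93), np.float64(-0.54), np.float64(30.5)]
[np.float64(-0.68), np.float64(2.2), np.float64(-0.68), np.float64(36.2)]
[np.float64(-0.87), np.float64(2.44), np.float64(-0.84), np.float64(42.1)]
[np.float64(-1.09), np.float64(2.66), np.float64(-1.01), np.float64(48.3)]
[np.float64(-1.33), np.float64(2.84), np.float64(-1.2), np.float64(54.7)]
[np.float64(-1.57), np.float64(3.0), np.float64(-1.38), np.float64(61.3)]
[np.float64(-1.84), np.float64(3.12), np.float64(-1.58), np.float64(68.1)]
[np.float64(-2.11), np.float64(3.21), np.float64(-1.78), np.float64(75.0)]
[np.float64(-2.39), np.float64(3.27), np.float64(-1.98), np.float64(82.0)]
[np.float64(-2.68), np.float64(3.3), np.float64(-2.18), np.float64(88.9)]
[np.float64(-2.97), np.float64(3.28), np.float64(-2.37), np.float64(95.8)]
[np.float64(-3.25), np.float64(3.24), np.float64(-2.57), np.float64(102.6)]
[np.float64(-3.54), np.float64(3.16), np.float64(-2.76), np.float64(109.2)]
```

Emit:
{"method": "carry_out", "body": {
  "rows": [
    [3,2,0,2,0.5],
    [7,4,0.5,4,0.5],
    [11,6.2,2,6,0.5],
    [14,8.1,3.4,8.1,0.5],
    [14,8.1,3.4,8.1,0.5]
  ]
}}

```text
clock: 18.0
position: [0.4946, 0.2259, 0.2956]
orientation: [180.0, -0.2, -167.4]
ft_force: [0.7, -0.0, -0.1]
finger_gap: 0.0441
```

```bash
python3 - <<'E'
from h import *
s=robot.sense();f=robot.grab_frame('wrist');cv2.imwrite('pics/w17.png',f['color'])
print(s['position'],alpha(s))
E
```

```text
[0.49460648 0.22594033 0.29556317] -167.41194324761855
```

View pics/w17.png

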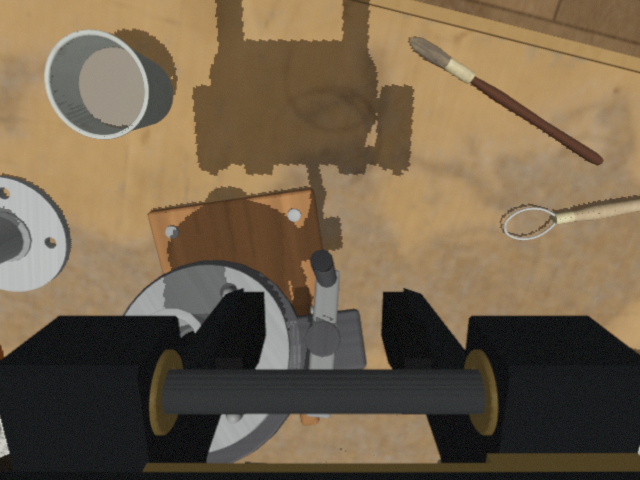

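The pin tip at (321,253) is centred between the fingers. Descending, then closing in stages.

Emit:
{"method": "carry_out", "body": {
  "rows": [
    [0,0,3,0,0.5],
    [-0.2,0,6,0,0.5],
    [-0.2,0,7,0,0.5],
    [-0.2,0.35,6.95,5,0.5],
    [-0.25,0.7,6.9,9.5,0.5],
    [-0.3,1,6.8,14.5,0.5],
    [-0.4,1.35,6.7,19.5,0.5],
    [-0.55,1.65,6.6,25,0.5],
    [-0.7,1.95,6.45,30.5,0.5],
    [-0.9,2.2,6.3,36,0.5],
    [-1.1,2.45,6.15,42,0.5],
    [-1.3,2.65,6,48,0.5],
    [-1.55,2.85,5.8,54.5,0.5],
    [-1.8,3,5.6,61,0.5],
    [-1.8,3,5.6,61,0.5]
  ]
}}

```text
clock: 19.92
position: [0.5094, 0.2589, 0.2408]
orientation: [179.9, 0.0, 131.6]
ft_force: [-0.2, -1.1, -0.7]
finger_gap: 0.0439
```

```bash
python3 - <<'E'
from h import *
s=robot.sense();f=robot.grab_frame('wrist');cv2.imwrite('pics/w18.png',f['color'])
print(s['position'],alpha(s),s['ft_force'])
k=lambda t,dz=0:keeptcp(t,PP,dz,.038)
rows([k(t) for t in np.arange(.2,-.45,-.1)])
E
```

```text
[0.50940175 0.25887762 0.24075131] 131.57095524211275 [-0.22796887 -1.07428196 -0.7194144 ]
[np.float64(0.15), np.float64(0.05), np.float64(-0.06), np.float64(7.2)]
[np.float64(0.1), np.float64(0.33), np.float64(-0.25), np.float64(14.1)]
[np.float64(0.01), np.float64(0.6), np.float64(-0.45), np.float64(21.1)]
[np.float64(-0.11), np.float64(0.87), np.float64(-0.65), np.float64(28.1)]
[np.float64(-0.26), np.float64(1.11), np.float64(-0.85), np.float64(35.0)]
[np.float64(-0.44), np.float64(1.34), np.float64(-1.05), np.float64(41.8)]
[np.float64(-0.65), np.float64(1.55), np.float64(-1.23), np.float64(48.4)]
```

View pics/w18.png

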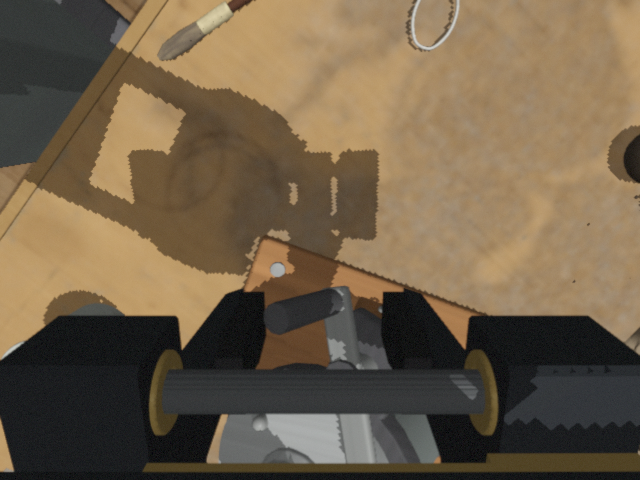

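Emit:
{"method": "carry_out", "body": {
  "rows": [
    [0.1,0.05,-0.05,7,0.5],
    [0.1,0.35,-0.25,14,0.5],
    [0,0.6,-0.45,21,0.5],
    [0.05,0.85,-0.62,21,0.5],
    [0.1,1.05,-0.78,21,0.5],
    [0.1,1.05,-0.78,21,0.5]
  ]
}}

```text
clock: 20.72
position: [0.5161, 0.2669, 0.248]
orientation: [180.0, -0.0, 110.6]
ft_force: [-1.0, 0.7, -0.6]
finger_gap: 0.0443
```

```bash
python3 - <<'E'
from h import *
s=robot.sense();f=robot.grab_frame('wrist');cv2.imwrite('pics/w19.png',f['color'])
print(s['position'],alpha(s),s['ft_force'])
f=robot.grab_frame('top');crop(f['color'],190,170,310,280,6,'pics/t19.png')
E
```

```text
[0.51614883 0.26694246 0.24795132] 110.63352776285852 [-0.97366559  0.73195412 -0.60012201]
```

View pics/w19.png

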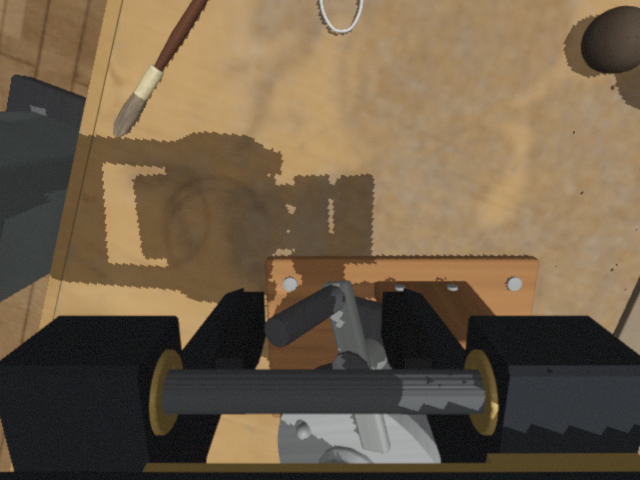

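Emit:
{"method": "carry_out", "body": {
  "rows": [
    [0,0.25,-0.15,0,0.5],
    [0,0.5,-0.3,0,0.5],
    [0,0.7,-0.45,0,0.5],
    [0,0.85,-0.55,0,0.5],
    [0,0.85,-0.55,0,0.5]
  ]
}}

```text
clock: 21.45
position: [0.5243, 0.2698, 0.2535]
orientation: [180.0, 0.0, 110.5]
ft_force: [-2.9, -0.1, 1.5]
finger_gap: 0.0442
```

```bash
python3 - <<'E'
from h import *
s=robot.sense();f=robot.grab_frame('wrist');cv2.imwrite('pics/w20.png',f['color'])
print(s['position'],alpha(s),s['ft_force'])
E
```

```text
[0.52426232 0.26976635 0.25354472] 110.52141642675464 [-2.93502038 -0.08901236  1.49402562]
```

View pics/w20.png

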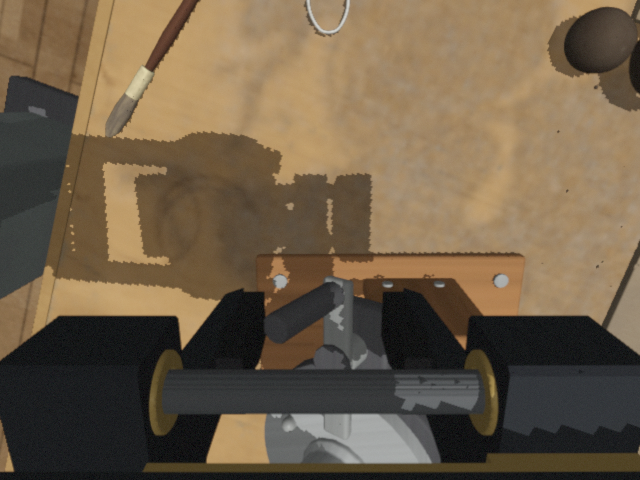

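The bar now lies straight across the rim, along image column 340. I'll push against the stop a little more.

Emit:
{"method": "carry_out", "body": {
  "rows": [
    [0,0.15,-0.08,0,0.5],
    [0,0.3,-0.15,0,0.5],
    [0,0.3,-0.15,0,0.5]
  ]
}}

```text
clock: 21.88
position: [0.5255, 0.2704, 0.2537]
orientation: [-179.7, -0.0, 110.5]
ft_force: [-10.4, -2.2, -1.2]
finger_gap: 0.0441
```

```bash
python3 - <<'E'
from h import *
s=robot.sense();print(s['position'],alpha(s),s['ft_force'])
E
```

```text
[0.52548135 0.27040272 0.25374551] 110.52603969971831 [-10.38652051  -2.21385773  -1.22700105]
```

It is at the stop: 10 N, and the TCP no longer follows. Backing off to mid-gap and rising.

Emit:
{"method": "carry_out", "body": {
  "rows": [
    [0,-0.4,0,0,0.5],
    [0,-0.7,0,0,0.5],
    [0,-0.7,0,0,0.5],
    [0,-0.7,-2,0,0.5],
    [0,-0.7,-5,0,0.5],
    [0,-0.7,-8,0,0.5],
    [-5,0,-9,-10,0.5],
    [-10,3,-9,-20,0.5],
    [-10,3,-9,-20,0.5],
    [-10,3,-9,-20,0.5]
  ]
}}

```text
clock: 23.12
position: [0.5899, 0.1878, 0.3448]
orientation: [180.0, -0.0, 130.4]
ft_force: [0.0, 0.2, -0.9]
finger_gap: 0.0442
```

```bash
python3 - <<'E'
from h import *
s=robot.sense();print(s['position'],alpha(s),s['ft_force'])
for n in('wrist','scene','top'):
    f=robot.grab_frame(n);cv2.imwrite(f'pics/{n}21.png',f['color'])
    P=campose(f,s)
    for t in(0,.1,.2):print(n,t,proj(f,fromplate([pinat(t,.057),pinat(t,.017),[0.041*np.sin(t),.075-.041*np.cos(t),.017]],PP),P).round(0).tolist())
E
```

```text
[0.58993472 0.18780789 0.34478091] 130.43827916911403 [ 0.00986356  0.22837518 -0.85213382]
wrist 0 [[295.0, 39.0], [336.0, 64.0], [294.0, 187.0]]
wrist 0.1 [[289.0, 38.0], [331.0, 63.0], [299.0, 189.0]]
wrist 0.2 [[284.0, 38.0], [326.0, 62.0], [304.0, 190.0]]
scene 0 [[211.0, 208.0], [215.0, 211.0], [245.0, 212.0]]
scene 0.1 [[211.0, 209.0], [215.0, 212.0], [245.0, 211.0]]
scene 0.2 [[211.0, 211.0], [215.0, 213.0], [245.0, 209.0]]
top 0 [[201.0, 255.0], [201.0, 247.0], [234.0, 235.0]]
top 0.1 [[201.0, 256.0], [202.0, 248.0], [233.0, 234.0]]
top 0.2 [[202.0, 257.0], [203.0, 249.0], [232.0, 232.0]]
```

View pics/wrist21.png

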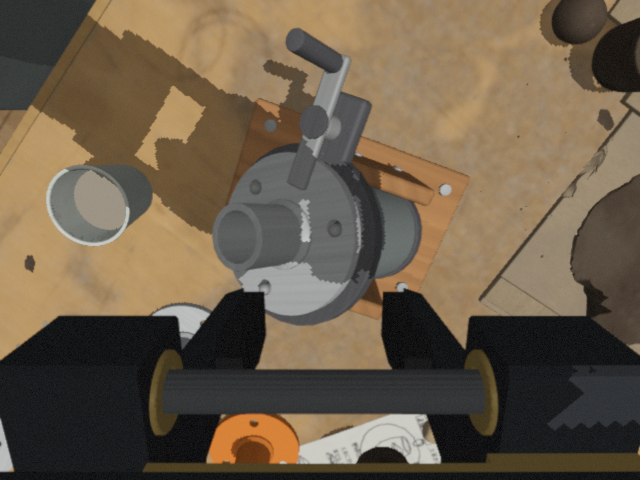

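View pics/scene21.png

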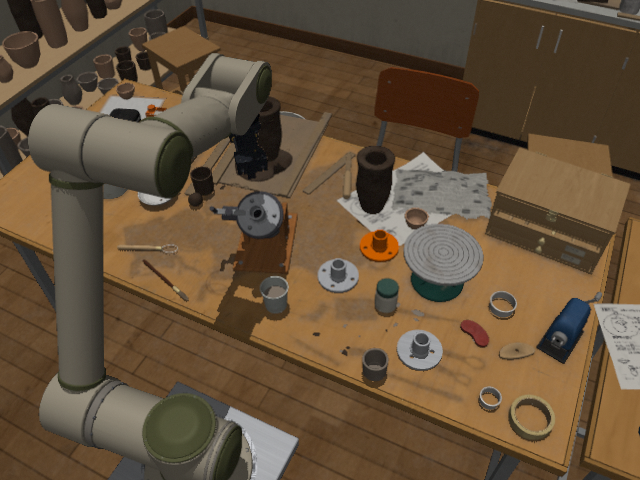

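The wrist view puts the pin tip at (298,38) and the bar end at (298,184). The bar slope of 42/−122 px matches the 0 rad prediction of 42/−123. All three studs show in the holes, and the cup, jar and pot are where they were. Handing in.

```bash
python3 - <<'E'
from h import *
print(robot.finish_job()); print(robot.sense()['clock'])
E
```

```text
the job is handed in; nothing more can be done
None
the job is handed in; nothing more can be done
```

The matching die is fitted flush on the extruder's mouth plate, the keeper is closed over its rim, and the job is handed in at about 23 s of the 64 s.

**What I did**
- I swung the keeper from about 0.6 to about 1.4 rad.
- I picked die B, the plain (not orange) die with holes at 30/150/270° on the 40 mm circle.
- The tool can only turn about the vertical. I tilted the gripped die to about 33–35° by pressing its rim on the stud-free lower part of the plate.
- I slid the die over the studs along the plate's normal, released it, swung the keeper back to its stop, and moved the arm clear.

**Last checks**
- **Seating:** the die bottomed with about 31 N along the plate's normal. Its rim matched the predicted flush outline, and all three studs show in their holes.
- **Keeper:** it met the stop at about 10 N, and the bar's line in the image matches 0 rad.
- **Bystanders:** the cup, jar and pot look unmoved in the scene view.
- **Contact:** the gripper touches nothing, and the highest wrist force I read was about 31 N.

**What disagreed**
- The fixed cameras put the plate 2–6 mm further up the slope than the wrist camera did. I used the wrist value, and the fit bore it out.
- While being tilted, the die pivoted about the fingertips instead of the pad centres. It needed a second push and a re-measurement, and its rim came within about 5 mm of the cup by my estimate.

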